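# Load, close and start the resin curing station

### The arm

A 7-joint arm with a two-finger parallel gripper is mounted at the origin on the work surface. World frame = base frame: x ahead of the robot, y to its left, z up, the work surface at z = 0. Lengths are in m, angles in degrees, forces in N, time in s.
With the tool pointing down it reaches from about 0.4 to 0.875 m from the base axis. Payload 4.4 kg.
Tool frame: the origin (TCP) lies at the centre of the arm's flange, where the gripper is bolted on; the fingertips stand 173 mm ahead of it and the grasp point (between the pads) lies 155 mm ahead of it; z points along the fingers, y is the direction in which the jaws open and shut (so a half turn about z gives the same grasp; the last joint's range is limited). The gripper opens to 85 mm and grips with 20 to 120 N. Pads are 22 mm wide; open, the fingers measure 114 mm over their backs; the gripper's body (76 mm by 85 mm) begins 54 mm behind the grasp point. The pads swing forward as they close: fully open they stand 13 mm farther back than shut.
Start: joints at [-73.499, 36.005, 2.206, 86.941, -1.547, 57.084, -1.146], TCP at [0.225, 0.61, 0.405] pointing down, gripper open.
Joint ranges: [-175.42, 175.42], [-21.48, 121.26], [-71.46, 75.88], [10.55, 141.38], [-63.04, 243.04], [13.31, 113.54], [-168.57, 168.57]. Speed limits (degrees/s): [147.25, 147.25, 180, 180, 180, 180, 180].

### API

Orientations are given as [roll, pitch, yaw] about the fixed x, y, z axes, in that order (R = Rz(yaw) Ry(pitch) Rx(roll)).
In Python, from workcell import readout, cams, workorder gives the robot as it stands.
- The arm moves only by the tool carry_out, never from a script. Its argument "commands" is a list that holds one entry, the list of rows, each a list of 7 numbers: the shift along the tool's x, y, z in m, then the turn, a rotation vector about the tool's x, y, z in rad, then the closure, from 0 (fully open) to 1 (shut). A call has 1 to 12 rows; each row is the pose to reach, as a shift and turn from the pose commanded when the call began, along the tool's axes at that moment; what a row does not reach only later rows make up. A row lasts 1/10 s, in which the tool goes at most 50 mm and 8.59 degrees, less where a joint would pass 70% of its speed; a pose out of reach is approached as far as the arm can. A call with a gripper value outside its range is refused whole. The fingers move at their own pace and stop on an object; the grip force is fixed at half the most. Time passes only in rows, so rows that repeat a pose let the fingers close. It gives the time, the measured TCP pose, the force and the opening at its end, in the units of the state.
- readout.state(): the state, without advancing time (a new reading comes with each control period).
- cams.get_image(name): name is "scene" or "top" or "wrist"; returns the picture (400x640x3 uint8, red, green, blue); there is no depth.
- cams.camera_model(name): a dict with "fovy" (degrees; the focal length in pixels is half the picture's height over the tangent of half this angle, whatever the lens; pixels are square), "cx", "cy" (the principal point, pixels), "xyz" and "orientation" of the camera in the world. Camera axes: x right, y up, looking along -z (the intrinsics and any distortion apply to the point x, -y, -z); pixel columns grow to the right and rows downward; lengths in m; the calibration is good to about 2 mm. A picture is of the moment at which its call begins: read the wrist's pose just before it. camera_model takes no time and is no camera call; for the wrist camera it gives the pose at the moment of the call.
- workorder.job_done(): hands the job in, once; it reports no verdict.
Trained networks look in the newest picture that a camera, given by its name, has taken for a name from the list of things; names that differ only in an ending like _2 or _b are one class to them, and where a whole thing is asked for, a point or a joint stands for the part that bears it (a point fixed in the world has none). Each returns a list of dicts, best first, with "conf" (0 to 1); they miss things now and then, are a little off and sometimes report something else, mostly with a low value. They report only what shows in the picture. A call takes as long as a camera call.
- cams.search_frame(name, camera): "centre" ([x, y, z] in m, in world coordinates, good to about 4 mm: the middle of the surface that is visible of it).
The state is a dict: "t": time; "joints": joint angles; "qd": joint speeds; "joint_torque": joint torques, N m; "ee_pos": TCP position; "ee_rot": TCP orientation; "force": force on the tool from outside, world axes, zero at the start; "torque": the same for the moment, N m; "opening": finger opening in m.
Only numpy, scipy, OpenCV 4.12 (cv2) and the standard library are available. Lean on these libraries where they do the work, as an engineer would, in place of code of your own. Each camera call takes 0.05 s, during which the arm holds its last target. There are 200 camera calls.

### The job

Take the finished round medallion out of the curing station and stand it on the cork pad, face up; then put every wooden pendant from the cutting mat into the station's chamber, lying flat on its floor with its resin face up and not stacked. Then hook the tongue of the aluminium cover under the ledge at the low front edge of the sloping opening and swing its top edge down until the cover lies flush on the rim. Only when it is shut, push the station's sprung plunger fully down, hold it a moment and let it spring back up; leave the cups and the resin bottle where they are.

Things in the scene. Friction and masses are not known exactly. Their poses are not given: they have to be found in the camera images.
- station: White curing station, fixed, 172 by 196 mm. Origin on the table under the middle of its chamber; x from its low front to its high back, y left, z up. Open-topped chamber: x -62..62, y -80..80 mm, level floor 35 mm above the table; rim slopes up from 59 mm (front) to 91 mm (back; back stop 104). On its left a pod 54 mm wide, 64 mm high carries the plunger at x 0, y 125 mm.
- deck: Grey 14-degree sloping rim of the station. Origin at the low front, mid-width, foot of the front stop (x=0); x up the slope, y left, z out of it. The shut cover lies on z=0 between front stop and back stop (x=154 mm, 10 high), and side guides (y=+-92 mm, 9 high, from x=18). The ledge covers x 0..12 mm, full width: underside z=11, top z=16 mm. Opening: x 14..144, y +-80 mm.
- plunger (a joint): Stroke of the sprung plunger in m: 0 = up, 0.014 = fully down; the spring takes about 3 N at first and 9 N at the bottom, and lifts it again when let go.
- plunger_top (a point): Middle of the top of the plunger's black cap (26 mm across); 96 mm above the table when up; it is pressed straight down.
- cover: Loose aluminium cover, about 0.22 kg, lying face up. Origin mid-underside; x from tongue edge (-75 mm, roughly towards the robot) to top edge (+75), z out of its face. Plate x -61..75, 176 mm wide, 5 thick; tongue x -75..-61, 130 wide, 4 thick, flush below. Black grip bar x -1..9, 60 mm along y, up to z=37 mm. When shut: axes along the deck's, origin near deck x=77 mm.
- cover_tongue (a point): Middle of the tongue's end edge, on the cover's underside (cover x = -75 mm).
- cover_top (a point): Middle of the cover's top edge, on its underside (cover x = +75 mm).
- mat: Grey cutting mat 170 by 170 mm, 2 mm thick, fixed on the table; origin under its middle. The pendants start on it.
- medallion: Loose finished round wooden medallion with a resin inlay on top, 36 mm across, 22 mm high, 35 g; origin at the middle of its underside, z out of the resin face. It starts face up on the chamber floor of the station.
- pad: Round cork pad, 84 mm across, 4 mm thick, fixed on the table; origin under its middle. The medallion is to stand wholly on it.
- pendant0: Loose hexagonal wooden pendant block with a green resin inlay in its top face, 30 mm across flats, 22 mm high, 30 g; origin at the middle of its underside, z out of the resin face; two of its flats face its own +y and -y. May be absent (3 or 4 are present; all are alike).
- pendant1: Loose hexagonal wooden pendant block with a green resin inlay in its top face, 30 mm across flats, 22 mm high, 30 g; origin at the middle of its underside, z out of the resin face; two of its flats face its own +y and -y. May be absent (3 or 4 are present; all are alike).
- pendant2: Loose hexagonal wooden pendant block with a green resin inlay in its top face, 30 mm across flats, 22 mm high, 30 g; origin at the middle of its underside, z out of the resin face; two of its flats face its own +y and -y. May be absent (3 or 4 are present; all are alike).
- pendant3: Loose hexagonal wooden pendant block with a green resin inlay in its top face, 30 mm across flats, 22 mm high, 30 g; origin at the middle of its underside, z out of the resin face; two of its flats face its own +y and -y. May be absent (3 or 4 are present; all are alike).
- cup_a: Lidded clear cup, amber filling, 86 mm across, 39 mm high; origin under its middle. To be left alone.
- cup_b: Lidded clear cup, dark filling, 86 mm across, 39 mm high; origin under its middle. To be left alone.
- resin: Square grey resin bottle with a black cap, 45 mm wide, 117 mm high; origin under its middle. To be left alone.

How it is judged (in metres and radians):
On the way, in this order (a step that is already met when the one before it is completed fails the run):
1. the round medallion stands face up on the cork pad (horizontal distance between medallion and pad below 0.026 m and height (world z) of medallion between 0.001 and 0.009 m and angle between medallion's own z axis and vertical below 0.12 rad), for 0.2 s.
2. every pendant lies flat, face up, on the chamber floor (x of pendant0 in the frame of station between -0.06 and 0.06 m and y of pendant0 in the frame of station between -0.078 and 0.078 m and z of pendant0 in the frame of station between 0.027 and 0.04 m and angle between each of pendant0, pendant1, pendant2, pendant3's own z axis and vertical below 0.12 rad and x of pendant1 in the frame of station between -0.06 and 0.06 m and y of pendant1 in the frame of station between -0.078 and 0.078 m and z of pendant1 in the frame of station between 0.027 and 0.04 m and x of pendant2 in the frame of station between -0.06 and 0.06 m and y of pendant2 in the frame of station between -0.078 and 0.078 m and z of pendant2 in the frame of station between 0.027 and 0.04 m and x of pendant3 in the frame of station between -0.06 and 0.06 m and y of pendant3 in the frame of station between -0.078 and 0.078 m and z of pendant3 in the frame of station between 0.027 and 0.04 m), for 0.2 s.
3. the cover's tongue is under the ledge while its top edge is still raised (x of cover_tongue in the frame of deck between -0.004 and 0.008 m and z of cover_tongue in the frame of deck between -0.003 and 0.0085 m and z of cover_top in the frame of deck above 0.012 m), for 0.1 s.
4. the cover is swung shut, flush on the rim, with its tongue still under the ledge (x of cover_tongue in the frame of deck between -0.004 and 0.008 m and z of cover_tongue in the frame of deck between -0.003 and 0.005 m and z of cover_top in the frame of deck between -0.003 and 0.004 m and y of cover_top in the frame of deck between -0.009 and 0.009 m and angle between cover's own z axis and vertical below 0.45 rad), for 0.2 s.
5. the plunger is pushed fully down (value of joint plunger above 0.0125 m), for 0.2 s.
At the end, for the whole second after the job is handed in: Medallion face up within 26 mm of the pad's middle; pendants flat and face up on the chamber floor; cover shut: tongue 4 mm or more under the ledge and within 5 mm of the rim plane, top edge within 4 mm of it, within 9 mm of mid-width; plunger then pushed past 12.5 mm and up again; all at rest (all of step 1 and all of step 2 and all of step 4 and linear speed of each of medallion, cover, pendant0, pendant1, pendant2, pendant3 below 0.02 m/s and value of joint plunger below 0.003 m); the robot touches nothing.
It fails at once if a bystander cup or the bottle is moved more than 30 mm or tipped (distance of any of cup_a, cup_b, resin from where it was at the start of the episode above 0.03 m or angle between any of cup_a, cup_b, resin's own z axis and vertical above 0.4 rad).
It fails at once if the plunger is pushed down more than half while the cover is not shut (value of joint plunger above 0.007 m and not (x of cover_tongue in the frame of deck between -0.004 and 0.008 m and z of cover_tongue in the frame of deck between -0.003 and 0.005 m and z of cover_top in the frame of deck between -0.003 and 0.004 m and y of cover_top in the frame of deck between -0.009 and 0.009 m and angle between cover's own z axis and vertical below 0.45 rad)).
Of pendant0, pendant1, pendant2, pendant3 only 3 to 4 are there at a start; the rules pass over those that are not, and their reading is None.
At some moment in a run one of pendant0, pendant1, pendant2, pendant3, medallion may be knocked a few centimetres aside while the robot is not near it.
Once in a run the grip may slacken for a moment while it holds something.
It also fails if it takes over 192 s, if anything falls off the work surface, if the arm or the gripper's body presses on something with over 40 N, if the wrist force passes 120 N, or if a joint passes its speed limit or range.

## Working session

There is one attempt and no reset: what is moved stays moved. The work goes in short steps, Python scripts to look and compute and a tool call to move; the robot and the scene stay as the last step left them, time stands still between calls to the robot, and variables do not carry over. Pictures are saved under pics/ and viewed, about 12 in all and at most 16, crops included, and the job is handed in when it is done.

Besides the shell and the picture viewer there is one more tool, called after "Request:" by a JSON object that holds its "fn" and its "kwargs", one argument or row to a line. carry_out: Moves the arm, as the interface text tells. Its arguments: {"type":"object","properties":{"commands":{"type":"array"}},"required":["commands"]}

```bash
ls; mkdir -p pics; python3 - <<'E'
from workcell import readout, cams, workorder
import cv2
print(readout.state())
for n in ("top","scene","wrist"):
    print(n,cams.camera_model(n)); im=cams.get_image(n); cv2.imwrite(f"pics/{n}0.png",im[:,:,::-1])
    if n=="wrist": continue
    for t in ("station","deck","plunger_top","cover","cover_tongue","cover_top","mat","medallion","pad","pendant0","cup_a","resin"):
        try: print(t,[(round(d['conf'],2),[round(float(v),3) for v in d['centre']]) for d in cams.search_frame(t,n)])
        except Exception as e: print(t,e)
E
```

```text
pics
{'t': 0.0, 'joints': array([-73.49654609,  36.05878364,   2.20192319,  86.99632165,
        -1.54591602,  57.08259051,  -1.1472958 ]), 'qd': array([-0.09008162,  0.00820085,  0.01080485, -0.08447522,  0.07717095,
        0.01853812,  0.02090473]), 'joint_torque': array([ 1.33735241e-03, -5.63398790e+01,  1.22744501e+00, -1.93454701e+01,
        1.12884268e-02,  1.00147512e-02, -2.12656670e-05]), 'ee_pos': array([0.22509082, 0.60946862, 0.40378827]), 'ee_rot': array([-1.79891986e+02,  1.94594596e-03,  1.59726199e+02]), 'force': array([ 0.16602263, -0.23313026,  0.20929152]), 'torque': array([ 0.04482719, -0.02460214, -0.00734121]), 'opening': 0.08522391511696321}
top {'fovy': 45.60878426428593, 'cx': 325.2231020823079, 'cy': 199.72701086404442, 'xyz': array([ 0.52269689, -0.02088599,  1.14558417]), 'orientation': array([  4.33016742,   1.31514988, -89.22141965])}
station [(0.71, [0.541, 0.256, 0.061])]
deck [(0.67, [0.53, 0.244, 0.074]), (0.15, [0.518, 0.229, 0.058])]
plunger_top [(0.48, [0.53, 0.36, 0.097])]
cover [(0.94, [0.51, -0.302, 0.006])]
cover_tongue [(0.73, [0.514, -0.3
[... 1050 characters left out ...]
12]), (0.58, [0.741, -0.319, 0.039])]
mat [(0.85, [0.519, -0.046, 0.001])]
medallion [(0.71, [0.53, 0.225, 0.058])]
pad [(0.81, [0.695, -0.073, 0.005])]
pendant0 [(0.67, [0.472, -0.081, 0.021]), (0.61, [0.54, -0.101, 0.02]), (0.55, [0.474, 0.007, 0.024]), (0.45, [0.562, -0.015, 0.023])]
cup_a [(0.67, [0.74, -0.319, 0.038]), (0.61, [0.764, 0.038, 0.038]), (0.61, [0.561, -0.015, 0.025])]
resin [(0.87, [0.779, 0.147, 0.069]), (0.51, [0.517, -0.304, 0.006]), (0.2, [0.526, 0.223, 0.059])]
wrist {'fovy': 70.49621711313324, 'cx': 319.3250197802116, 'cy': 199.88132850110222, 'xyz': array([0.15130139, 0.63750454, 0.37397705]), 'orientation': array([-1.80950186e+01, -1.28459460e-02,  6.96891965e+01])}
```

View pics/top0.png

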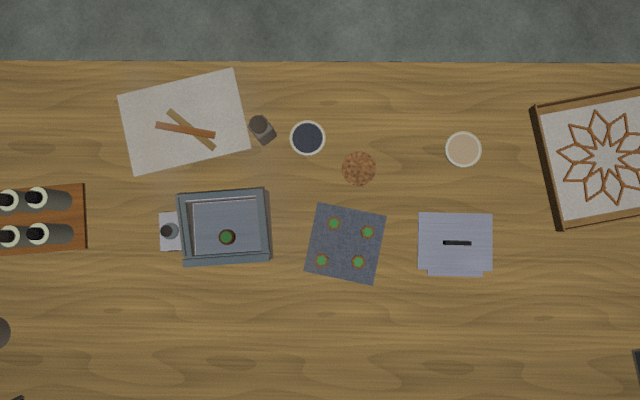

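View pics/scene0.png

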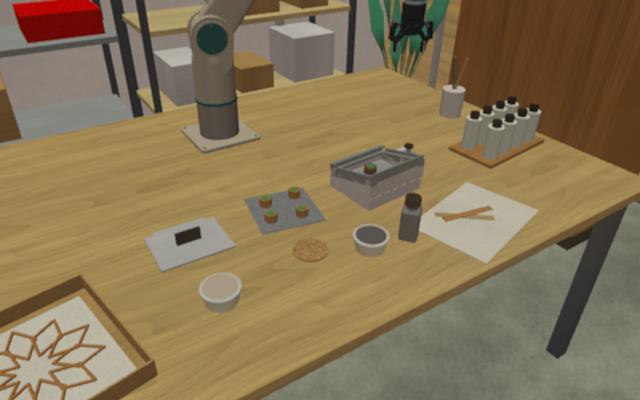

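Top view: station at cols 160–271, medallion in it at (227,237). Four pendants lie at (334,223), (368,232), (321,261) and (358,262), the pad is at (358,168) and the cover at (455,243), tongue towards the robot. The scene view agrees.

```bash
cat > h.py <<'E'
import numpy as np, cv2
from scipy.spatial.transform import Rotation as R
from workcell import readout, cams, workorder
def rot(rpy): return R.from_euler('xyz',rpy,degrees=True)
def pose():
    s=readout.state(); return np.array(s['ee_pos']),rot(s['ee_rot']),s
def to(p,rpy):
    "tool-frame shift and rotvec from measured pose to flange pose p,rpy"
    a,q,s=pose(); r=rpy if isinstance(rpy,R) else rot(rpy)
    d=q.inv().apply(np.array(p)-a); w=(q.inv()*r).as_rotvec()
    print("at",a.round(4),np.round(s['ee_rot'],2),"move",d.round(4),w.round(4),"rows",int(max(np.ceil(np.linalg.norm(d)/.05),np.ceil(np.degrees(np.linalg.norm(w))/8.59))))
def K(m):
    f=200/np.tan(np.radians(m['fovy']/2)); return f,m['cx'],m['cy']
def pix2w(m,uv,z):
    f,cx,cy=K(m); uv=np.atleast_2d(uv).astype(float)
    d=np.c_[(uv[:,0]-cx)/f,-(uv[:,1]-cy)/f,-np.ones(len(uv))]
    d=rot(m['orientation']).apply(d); o=np.array(m['xyz'])
    return o+d*((z-o[2])/d[:,2])[:,None]
def w2pix(m,P):
    f,cx,cy=K(m); c=rot(m['orientation']).inv().apply(np.atleast_2d(P)-np.array(m['xyz']))
    return np.c_[cx-f*c[:,0]/c[:,2],cy+f*c[:,1]/c[:,2]]
def grab(n,name=None):
    m=cams.camera_model(n); im=cams.get_image(n)
    if name: cv2.imwrite(f"pics/{name}.png",im[:,:,::-1])
    return m,im
def find(t,n): return [(round(d['conf'],2),np.round(d['centre'],4).tolist()) for d in cams.search_frame(t,n)]
def blobs(im,m,lo,hi,z,amin=60):
    hsv=cv2.cvtColor(im,cv2.COLOR_RGB2HSV); k=cv2.inRange(hsv,lo,hi)
    k=cv2.morphologyEx(k,cv2.MORPH_CLOSE,np.ones((3,3)))
    n,_,st,c=cv2.connectedComponentsWithStats(k)
    return [(int(st[i,4]),c[i].round(1).tolist(),pix2w(m,c[i],z)[0].round(4).tolist()) for i in range(1,n) if st[i,4]>=amin]
GREEN=((40,60,40),(85,255,255))
E
python3 - <<'E'
from h import *
m,im=grab("top")
print(blobs(im,m,*GREEN,0.024,20))
m,im=grab("scene")
print(blobs(im,m,*GREEN,0.024,20))
to([.48,.235,.45],[180,0,180])
E
```

```text
[(64, [333.4, 222.8], [0.553, -0.0139, 0.024]), (65, [367.3, 231.5], [0.5335, -0.0938, 0.024]), (101, [225.8, 236.5], [0.5175, 0.2398, 0.024]), (65, [321.0, 259.9], [0.4658, 0.0141, 0.024]), (66, [357.9, 261.6], [0.4631, -0.0725, 0.024])]
[(524, [376.9, 21.3], [-0.9302, 1.4231, 0.024]), (259, [393.6, 10.7], [-1.1052, 1.7028, 0.024]), (469, [435.7, 11.7], [-0.9445, 1.9223, 0.024]), (374, [212.1, 37.9], [-1.0748, 0.4247, 0.024]), (55, [424.5, 29.8], [-0.6328, 1.5304, 0.024]), (42, [396.9, 30.6], [-0.6994, 1.3821, 0.024]), (509, [406.2, 47.4], [-0.4167, 1.2006, 0.024]), (21, [227.3, 102.2], [-0.2023, 0.1204, 0.024]), (29, [370.1, 165.5], [0.4686, 0.2749, 0.024]), (21, [264.9, 197.3], [0.4609, -0.0704, 0.024]), (21, [301.7, 207.0], [0.5509, -0.0117, 0.024]), (25, [270.4, 212.6], [0.5312, -0.0918, 0.024])]
at [0.2252 0.6098 0.4047] [-180.     -0.    159.73] move [-0.3689 -0.2633 -0.0453] [-0.     -0.     -0.3538] rows 10
```

Request:
{"fn": "carry_out", "kwargs": {
  "commands": [
    [[-0.369, -0.263, -0.045, 0, 0, -0.354, 0], [-0.369, -0.263, -0.045, 0, 0, -0.354, 0], [-0.369, -0.263, -0.045, 0, 0, -0.354, 0], [-0.369, -0.263, -0.045, 0, 0, -0.354, 0], [-0.369, -0.263, -0.045, 0, 0, -0.354, 0], [-0.369, -0.263, -0.045, 0, 0, -0.354, 0], [-0.369, -0.263, -0.045, 0, 0, -0.354, 0], [-0.369, -0.263, -0.045, 0, 0, -0.354, 0], [-0.369, -0.263, -0.045, 0, 0, -0.354, 0], [-0.369, -0.263, -0.045, 0, 0, -0.354, 0], [-0.369, -0.263, -0.045, 0, 0, -0.354, 0], [-0.369, -0.263, -0.045, 0, 0, -0.354, 0]]
  ]
}}

```text
t: 2.65
ee_pos: [0.4795, 0.2364, 0.4496]
ee_rot: [179.9, -0.0, -179.9]
force: [-0.8, 1.2, 0.3]
opening: 0.0855
```

```bash
python3 - <<'E'
from h import *
print(pose()[0],readout.state()['ee_rot'],readout.state()['joints'].round(1),readout.state()['t'])
m,im=grab("wrist","w1")
print(m,blobs(im,m,*GREEN,0.057,100))
for t in("medallion","station","deck","plunger_top"): print(t,find(t,"wrist"))
E
```

```text
[0.47948245 0.23635365 0.44960347] [ 1.79945334e+02 -4.75908527e-02 -1.79906937e+02] [-28.2  23.5  -1.4 102.1   0.6  54.4  60.2] 2.65
{'fovy': 70.49621711313324, 'cx': 319.3250197802116, 'cy': 199.88132850110222, 'xyz': array([0.40066044, 0.23649592, 0.41893571]), 'orientation': array([-1.80522461e+01, -4.64954510e-02,  9.00586788e+01])} [(177, [98.0, 155.9], [0.4596, -0.0464, 0.057]), (174, [160.4, 157.9], [0.4622, 0.0331, 0.057]), (281, [316.7, 200.4], [0.5193, 0.2334, 0.057]), (150, [94.9, 203.4], [0.5238, -0.066, 0.057]), (145, [151.5, 216.0], [0.5421, 0.007, 0.057])]
medallion [(0.85, [0.5169, 0.2329, 0.055])]
station [(0.78, [0.5456, 0.2557, 0.0618])]
deck [(0.74, [0.5347, 0.2347, 0.0713])]
plunger_top [(0.95, [0.5274, 0.3585, 0.0985])]
```

View pics/w1.png

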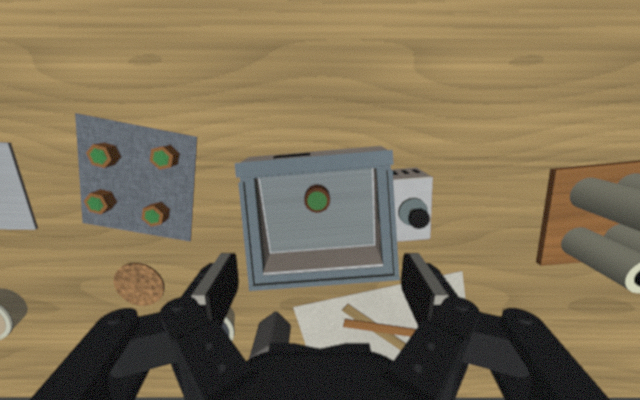

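```bash
python3 - <<'E'
import cv2
im=cv2.imread("pics/w1.png")[140:300,230:440]
cv2.imwrite("pics/w1c.png",cv2.resize(im,None,fx=3.75,fy=3.75,interpolation=cv2.INTER_CUBIC))
E
```

```text
(no output)
```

View pics/w1c.png

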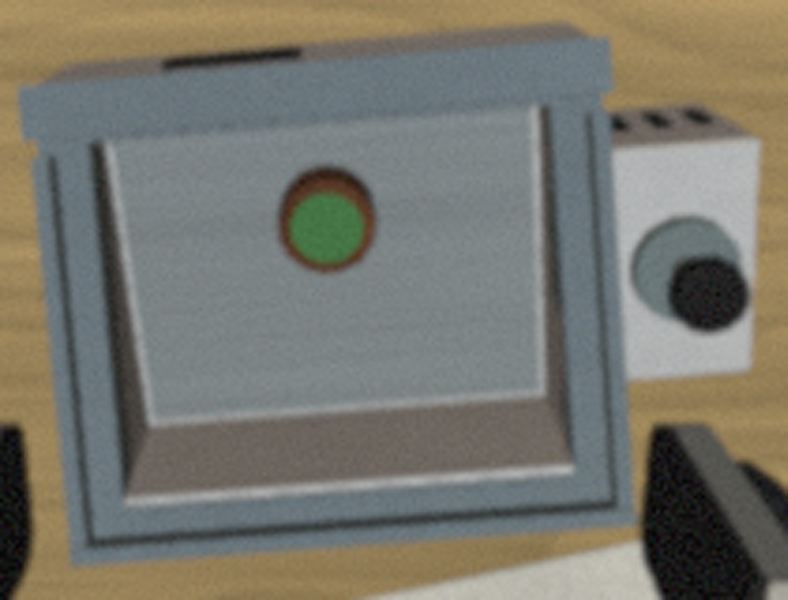

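```bash
python3 - <<'E'
from h import *
from scipy.optimize import least_squares
# wrist camera pose recorded at w1
m={'fovy':70.49621711313324,'cx':319.3250197802116,'cy':199.88132850110222,'xyz':np.array([.40066044,.23649592,.41893571]),'orientation':np.array([-18.0522461,-.0464954510,90.0586788])}
def dk(x,y,z):
    c,s=np.cos(np.radians(14)),np.sin(np.radians(14)); return [-.0766+x*c-z*s,y,.0556+x*s+z*c]
P=np.array([[.062,-.08,.035],[.062,.08,.035],dk(.144,-.08,0),dk(.144,.08,0),dk(.154,-.092,0),dk(.154,.092,0),[0,.125,.096],dk(.012,.098,.016),dk(.012,-.098,.016)])
uv=np.array([[152,424],[545,394],[126,500],[574,466],[92,543],[614,503],[709,293],[610,95],[22,138]])/3.75+[230,140]
def W(p): return R.from_euler('z',p[2]).apply(P)+[p[0],p[1],0]
f=lambda p:(w2pix(m,W(p))-uv).ravel()
r=least_squares(f,[.54,.235,0],loss='soft_l1'); print(r.x,np.degrees(r.x[2])); print(f(r.x).reshape(-1,2).round(2))
E
```

```text
[0.54274733 0.23603636 0.09071506] 5.197590151286835
[[-0.56  0.51]
 [ 0.   -0.02]
 [-0.35  1.34]
 [ 0.23  0.93]
 [ 0.59 -2.14]
 [-0.8  -2.26]
 [ 0.89  1.56]
 [ 0.29 -2.31]
 [-0.36  0.18]]
```

Crop view: the station's opening, ledge and plunger cap are clear, and the medallion is centred near (316,200) in the full picture. The fit gives the station at (0.543, 0.236), yaw 5.2°.

```bash
python3 - <<'E'
from h import *
to([.5185,.233,.30],[180,0,-174.8])
to([.5185,.233,.21],[180,0,-174.8])
E
```

```text
at [0.4795 0.2365 0.4496] [ 1.7999e+02 -3.0000e-02 -1.7984e+02] move [-0.0391 -0.0036  0.1496] [ 0.0002 -0.0005 -0.088 ] rows 4
at [0.4795 0.2365 0.4496] [ 1.7999e+02 -3.0000e-02 -1.7984e+02] move [-0.0391 -0.0036  0.2396] [ 0.0002 -0.0005 -0.088 ] rows 5
```

Request:
{"fn": "carry_out", "kwargs": {
  "commands": [
    [[-0.039, -0.0036, 0.15, 0, 0, -0.088, 0.2], [-0.039, -0.0036, 0.15, 0, 0, -0.088, 0.2], [-0.039, -0.0036, 0.15, 0, 0, -0.088, 0.2], [-0.039, -0.0036, 0.15, 0, 0, -0.088, 0.2], [-0.039, -0.0036, 0.18, 0, 0, -0.088, 0.2], [-0.039, -0.0036, 0.21, 0, 0, -0.088, 0.2], [-0.039, -0.0036, 0.225, 0, 0, -0.088, 0.2], [-0.039, -0.0036, 0.235, 0, 0, -0.088, 0.2], [-0.039, -0.0036, 0.24, 0, 0, -0.088, 0.2], [-0.039, -0.0036, 0.24, 0, 0, -0.088, 0.2], [-0.039, -0.0036, 0.24, 0, 0, -0.088, 0.2]]
  ]
}}

```text
t: 4.0
ee_pos: [0.5196, 0.232, 0.2109]
ee_rot: [180.0, 0.1, -174.9]
force: [1.3, 0.3, 0.6]
opening: 0.0685
```

Request:
{"fn": "carry_out", "kwargs": {
  "commands": [
    [[0, 0, 0, 0, 0, 0, 1], [0, 0, 0, 0, 0, 0, 1], [0, 0, 0, 0, 0, 0, 1], [0, 0, 0, 0, 0, 0, 1], [0, 0, 0, 0, 0, 0, 1], [0, 0, 0, 0, 0, 0, 1]]
  ]
}}

```text
t: 4.6
ee_pos: [0.5195, 0.2317, 0.2107]
ee_rot: [180.0, 0.1, -175.0]
force: [0.1, -0.1, 6.1]
opening: 0.0338
```

Request:
{"fn": "carry_out", "kwargs": {
  "commands": [
    [[0, 0, -0.02, 0, 0, 0, 1], [0, 0, -0.06, 0, 0, 0, 1], [0, 0, -0.1, 0, 0, 0, 1], [0, 0, -0.12, 0, 0, 0, 1], [0, 0, -0.12, 0, 0, 0, 1]]
  ]
}}

```text
t: 5.1
ee_pos: [0.5202, 0.232, 0.3332]
ee_rot: [179.9, 0.4, -175.0]
force: [1.1, 0.6, -1.0]
opening: 0.0338
```

```bash
python3 - <<'E'
from h import *
m,im=grab("top")
print(pix2w(m,[358.5,168.5],.004), find("pad","top"),find("medallion","top"))
m,im=grab("wrist","w2"); print(blobs(im,m,*GREEN,.03,60))
print(find("medallion","wrist"),find("pad","wrist"))
to([.69,-.072,.30],[180,0,-175])
E
```

```text
[[ 0.68538757 -0.07287426  0.004     ]] [(0.69, [0.6898, -0.074, 0.0023])] [(0.16, [0.5636, 0.2099, 0.042])]
[(152, [3.2, 108.5], [0.4657, -0.0599, 0.03]), (435, [92.4, 117.8], [0.4668, 0.019, 0.03]), (323, [77.8, 203.7], [0.5523, -0.0088, 0.03]), (1895, [319.3, 272.7], [0.6101, 0.2392, 0.03])]
[(0.73, [0.5123, 0.2319, 0.1727])] [(0.76, [0.6857, -0.0669, 0.0041])]
at [0.5187 0.2314 0.3283] [-1.7994e+02 -1.5000e-01 -1.7494e+02] move [-0.1439 -0.3173  0.0282] [-0.001  -0.0027  0.001 ] rows 7
```

Request:
{"fn": "carry_out", "kwargs": {
  "commands": [
    [[-0.141, -0.317, 0.0, 0, 0, 0, 1], [-0.141, -0.317, 0.0, 0, 0, 0, 1], [-0.141, -0.317, 0.0, 0, 0, 0, 1], [-0.141, -0.317, 0.0, 0, 0, 0, 1], [-0.141, -0.317, 0.0, 0, 0, 0, 1], [-0.141, -0.317, 0.0, 0, 0, 0, 1], [-0.141, -0.317, 0.0, 0, 0, 0, 1], [-0.141, -0.317, 0.0, 0, 0, 0, 1], [-0.141, -0.317, 0.05, 0, 0, 0, 1], [-0.141, -0.317, 0.1, 0, 0, 0, 1], [-0.141, -0.317, 0.12, 0, 0, 0, 1], [-0.141, -0.317, 0.12, 0, 0, 0, 1]]
  ]
}}

```text
t: 6.6
ee_pos: [0.685, -0.0713, 0.2042]
ee_rot: [179.9, -0.6, -174.9]
force: [-0.7, 0.7, 0.0]
opening: 0.034
```

```bash
python3 - <<'E'
from h import *
print(readout.state()['opening'])
m,im=grab("wrist"); print(find("medallion","wrist"),find("pad","wrist"))
to([.687,-.072,.181],[180,0,-175])
E
```

```text
0.03395954532088165
[(0.82, [0.6754, -0.0709, 0.0488])] [(0.98, [0.6691, -0.0721, 0.0072]), (0.16, [0.5659, -0.0133, 0.0221])]
at [ 0.6883 -0.0716  0.2107] [-1.7998e+02  1.0000e-01 -1.7494e+02] move [ 0.0013 -0.0002  0.0297] [-0.0003  0.0018  0.001 ] rows 1
```

Request:
{"fn": "carry_out", "kwargs": {
  "commands": [
    [[0.0013, 0, 0.012, 0, 0, 0, 1], [0.0013, 0, 0.022, 0, 0, 0, 1], [0.0013, 0, 0.027, 0, 0, 0, 1], [0.0013, 0, 0.03, 0, 0, 0, 1], [0.0013, 0, 0.03, 0, 0, 0, 1], [0.0013, 0, 0.03, 0, 0, 0, 1], [0.0013, 0, 0.03, 0, 0, 0, 0.3], [0.0013, 0, 0.03, 0, 0, 0, 0.3], [0.0013, 0, 0.03, 0, 0, 0, 0.3], [0.0013, 0, 0.03, 0, 0, 0, 0.3]]
  ]
}}

```text
t: 7.75
ee_pos: [0.6863, -0.0718, 0.1797]
ee_rot: [180.0, 0.0, -174.9]
force: [0.6, 0.6, 0.6]
opening: 0.0598
```

Request:
{"fn": "carry_out", "kwargs": {
  "commands": [
    [[0, 0, -0.03, 0, 0, 0, 0.3], [0, 0, -0.08, 0, 0, 0, 0.2], [0.0, 0, -0.13, 0, 0, 0, 0.2], [0, 0, -0.15, 0, 0, 0, 0.2], [0, 0, -0.15, 0, 0, 0, 0.2], [0, 0, -0.15, 0, 0, 0, 0.2]]
  ]
}}

```text
t: 8.35
ee_pos: [0.686, -0.0719, 0.3297]
ee_rot: [-180.0, -0.0, -174.9]
force: [-1.0, -0.4, -0.3]
opening: 0.0683
```

```bash
python3 - <<'E'
from h import *
m,im=grab("wrist","w3"); print(find("medallion","wrist"),find("pad","wrist"));print(blobs(im,m,*GREEN,.024,60))
m,im=grab("scene"); print(find("medallion","scene"),find("pad","scene"))
to([.42,-.04,.40],[180,0,180])
E
```

```text
[] [(0.84, [0.6818, -0.071, 0.0065])]
[(608, [310.0, 15.4], [0.5348, -0.093, 0.024]), (533, [399.5, 50.8], [0.5547, -0.0131, 0.024]), (514, [319.3, 190.1], [0.6866, -0.0717, 0.024])]
[(0.48, [0.6951, -0.0763, 0.0268])] [(0.72, [0.7003, -0.0857, 0.0062])]
at [ 0.686  -0.0718  0.3282] [ 1.7997e+02 -1.3000e-01 -1.7495e+02] move [ 0.2623  0.0552 -0.0711] [ 0.0003 -0.0024  0.0882] rows 6
```

View pics/w3.png

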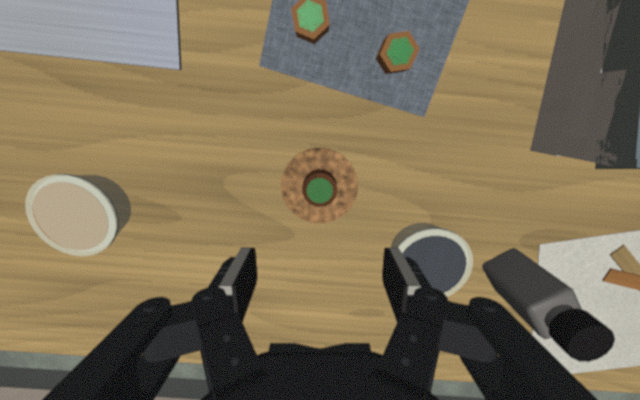

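The medallion stands at (319,188), centred on the pad and face up. Two pendants are visible at the top.

Request:
{"fn": "carry_out", "kwargs": {
  "commands": [
    [[0.21, 0.05, -0.03, 0, 0, 0.088, 0.2], [0.21, 0.05, -0.03, 0, 0, 0.088, 0.2], [0.21, 0.05, -0.03, 0, 0, 0.088, 0.2], [0.21, 0.05, -0.03, 0, 0, 0.088, 0.2], [0.21, 0.05, -0.03, 0, 0, 0.088, 0.2], [0.21, 0.05, -0.03, 0, 0, 0.088, 0.2], [0.21, 0.05, -0.03, 0, 0, 0.088, 0.2], [0.21, 0.05, -0.03, 0, 0, 0.088, 0.2]]
  ]
}}

```text
t: 9.45
ee_pos: [0.4742, -0.0407, 0.3595]
ee_rot: [-180.0, 0.1, 180.0]
force: [0.0, 0.1, -0.2]
opening: 0.0682
```

```bash
cat >> h.py <<'E'
def hexes(im,m,z=.024):
    "pendant tops: green inlay outline -> centre and yaw of a flat normal (mod 60 deg)"
    k=cv2.inRange(cv2.cvtColor(im,cv2.COLOR_RGB2HSV),*GREEN); k=cv2.morphologyEx(k,cv2.MORPH_CLOSE,np.ones((3,3)))
    out=[]
    for c in cv2.findContours(k,cv2.RETR_EXTERNAL,cv2.CHAIN_APPROX_NONE)[0]:
        if cv2.contourArea(c)<150: continue
        p=pix2w(m,c[:,0,:],z)[:,:2]; mm=cv2.moments((p*1e4).astype(np.float32)[:,None]); ce=np.array([mm['m10'],mm['m01']])/mm['m00']*1e-4
        r=np.linalg.norm(p-ce,axis=1); a=np.arctan2(*(p-ce).T[::-1])
        # 6-fold harmonic of the radius, corners where the radius peaks
        h=np.sum(r*np.exp(6j*a))/np.sum(r)
        out.append((ce.round(4).tolist(),round(float(np.degrees(np.angle(h))/6+30)%60,1),round(abs(h),3),cv2.contourArea(c)))
    return out
E
python3 - <<'E'
from h import *
m,im=grab("wrist","w4")
for t in hexes(im,m): print(t)
print(find("pendant0","wrist")); print(pose()[0])
im=im[60:300,130:520]; cv2.imwrite("pics/w4c.png",cv2.resize(im[:,:,::-1],None,fx=2,fy=2,interpolation=cv2.INTER_CUBIC))
E
```

```text
([0.6892, -0.0723], 50.2, np.float64(0.091), 222.5)
([0.5553, -0.0133], 12.7, np.float64(0.094), 197.0)
([0.5354, -0.0934], 44.8, np.float64(0.095), 209.0)
([0.4678, 0.0149], 10.7, np.float64(0.071), 259.0)
([0.4651, -0.0719], 44.1, np.float64(0.071), 259.0)
[(0.88, [0.4574, -0.0722, 0.0249]), (0.72, [0.5532, -0.0116, 0.0223]), (0.71, [0.4626, 0.0103, 0.0208]), (0.61, [0.5285, -0.0926, 0.0293])]
[ 0.47386184 -0.04069993  0.35930948]
```

View pics/w4c.png

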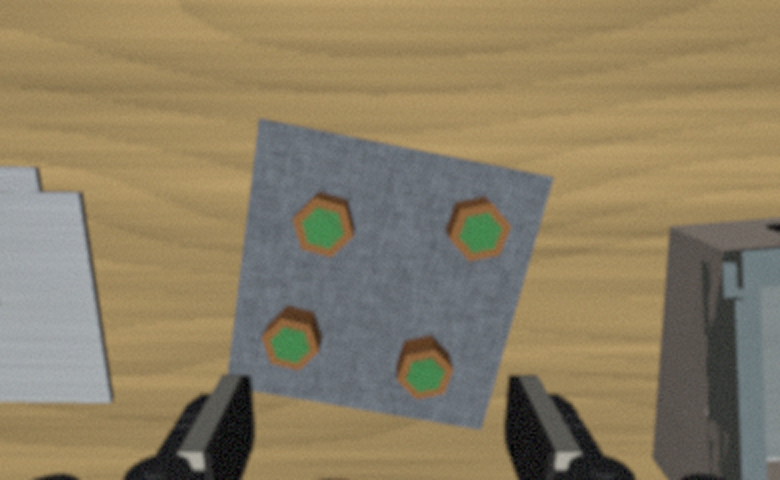

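```bash
cat >> h.py <<'E'
def hexyaw(im,m,z=.024,amin=150):
    k=cv2.inRange(cv2.cvtColor(im,cv2.COLOR_RGB2HSV),*GREEN); k=cv2.morphologyEx(k,cv2.MORPH_CLOSE,np.ones((3,3)))
    out=[]
    for c in cv2.findContours(k,cv2.RETR_EXTERNAL,cv2.CHAIN_APPROX_NONE)[0]:
        if cv2.contourArea(c)<amin: continue
        p=pix2w(m,c[:,0,:],z)[:,:2]
        w=[sum(np.ptp(p@[np.cos(t),np.sin(t)]) for t in np.radians([d,d+60,d+120]))/3 for d in range(60)]
        M=cv2.moments(c); ce=pix2w(m,[M['m10']/M['m00'],M['m01']/M['m00']],z)[0]
        g=np.exp(2j*np.pi*np.arange(60)/60); ph=np.angle(np.sum(-np.array(w)*g))/(2*np.pi)*60%60
        out.append((ce[:2].round(4).tolist(),round(ph,1),round(min(w)*1e3,1),round(max(w)*1e3,1)))
    return out
E
python3 - <<'E'
from h import *
m,im=grab("wrist")
for t in hexyaw(im,m): print(t)
m,im=grab("top")
print(hexyaw(im,m,amin=30))
for n in (100,): to([.5535,-.0133,.25],[180,0,95])
E
```

```text
([0.6888, -0.0723], np.float64(51.0), np.float64(26.1), np.float64(27.0))
([0.5552, -0.0134], np.float64(13.2), np.float64(19.9), np.float64(21.9))
([0.5354, -0.0932], np.float64(44.6), np.float64(19.8), np.float64(21.3))
([0.4676, 0.015], np.float64(12.6), np.float64(20.0), np.float64(22.1))
([0.4651, -0.0718], np.float64(42.8), np.float64(20.2), np.float64(21.8))
[([0.5337, -0.0938], np.float64(40.7), np.float64(19.8), np.float64(21.3)), ([0.5529, -0.0139], np.float64(13.2), np.float64(19.5), np.float64(21.2)), ([0.6844, -0.0729], np.float64(15.1), np.float64(24.6), np.float64(25.1))]
at [ 0.4734 -0.0406  0.3593] [ 1.8e+02 -1.0e-02 -1.8e+02] move [-0.0801  0.0273  0.1093] [-1.0000e-04 -2.0000e-04  1.4836e+00] rows 10
```

Crop view: all four pendants are upright on the mat, at crop (323,228), (480,231), (291,344) and (425,374). That matches the measured positions.

```bash
python3 - <<'E'
from h import *
to([.554,-.0133,.18],[180,0,103])
E
```

```text
at [ 0.4734 -0.0406  0.3593] [ 1.8e+02 -1.0e-02 -1.8e+02] move [-0.0806  0.0273  0.1793] [-1.0000e-04 -2.0000e-04  1.3439e+00] rows 9
```

Request:
{"fn": "carry_out", "kwargs": {
  "commands": [
    [[-0.0806, 0.0273, 0.09, 0, 0, 1.344, 0.3], [-0.0806, 0.0273, 0.09, 0, 0, 1.344, 0.3], [-0.0806, 0.0273, 0.09, 0, 0, 1.344, 0.3], [-0.0806, 0.0273, 0.09, 0, 0, 1.344, 0.3], [-0.0806, 0.0273, 0.09, 0, 0, 1.344, 0.3], [-0.0806, 0.0273, 0.09, 0, 0, 1.344, 0.3], [-0.0806, 0.0273, 0.09, 0, 0, 1.344, 0.3], [-0.0806, 0.0273, 0.09, 0, 0, 1.344, 0.3], [-0.0806, 0.0273, 0.09, 0, 0, 1.344, 0.3], [-0.0806, 0.0273, 0.09, 0, 0, 1.344, 0.3], [-0.0806, 0.0273, 0.12, 0, 0, 1.344, 0.3], [-0.0806, 0.0273, 0.12, 0, 0, 1.344, 0.3]]
  ]
}}

```text
t: 10.85
ee_pos: [0.5521, -0.0129, 0.2372]
ee_rot: [-179.7, -0.1, 103.2]
force: [-1.7, -0.1, 0.4]
opening: 0.0603
```

```bash
python3 - <<'E'
from h import *
to([.554,-.0133,.18],[180,0,103])
m,im=grab("wrist"); print(hexyaw(im,m))
E
```

```text
at [ 0.5521 -0.0129  0.2372] [-1.797e+02 -1.000e-01  1.032e+02] move [-0.001   0.002   0.0571] [-0.0053 -0.0017  0.0035] rows 2
[([0.5349, -0.0935], np.float64(44.7), np.float64(20.4), np.float64(22.7)), ([0.4645, -0.0716], np.float64(44.0), np.float64(20.5), np.float64(22.8)), ([0.5547, -0.0133], np.float64(12.6), np.float64(20.5), np.float64(23.0)), ([0.4673, 0.0151], np.float64(11.3), np.float64(20.7), np.float64(23.2))]
```

Request:
{"fn": "carry_out", "kwargs": {
  "commands": [
    [[-0.001, 0.002, 0.035, -0.005, 0, 0, 0.3], [-0.001, 0.002, 0.048, -0.005, 0, 0, 0.3], [-0.001, 0.002, 0.055, -0.005, 0, 0, 0.3], [-0.001, 0.002, 0.057, -0.005, 0, 0, 0.3], [-0.001, 0.002, 0.057, -0.005, 0, 0, 0.3], [-0.001, 0.002, 0.057, -0.005, 0, 0, 1], [-0.001, 0.002, 0.057, -0.005, 0, 0, 1], [-0.001, 0.002, 0.057, -0.005, 0, 0, 1], [-0.001, 0.002, 0.057, -0.005, 0, 0, 1], [-0.001, 0.002, 0.057, -0.005, 0, 0, 1]]
  ]
}}

```text
t: 11.9
ee_pos: [0.5558, -0.0138, 0.1838]
ee_rot: [179.6, 0.0, 103.0]
force: [-0.7, 0.7, 5.3]
opening: 0.0285
```

Request:
{"fn": "carry_out", "kwargs": {
  "commands": [
    [[0, 0, -0.03, 0, 0, 0, 1], [0, 0, -0.08, 0, 0, 0, 1], [0, 0, -0.13, 0, 0, 0, 1], [0, 0, -0.15, 0, 0, 0, 1], [0, 0, -0.15, 0, 0, 0, 1]]
  ]
}}

```text
t: 12.4
ee_pos: [0.5558, -0.0141, 0.3365]
ee_rot: [179.3, 0.1, 103.0]
force: [0.1, -0.3, -1.2]
opening: 0.0283
```

```bash
cat >> h.py <<'E'
ST=(.5427,.2360,np.radians(5.2))
def st(x,y):
    c,s=np.cos(ST[2]),np.sin(ST[2]); return ST[0]+c*x-s*y, ST[1]+s*x+c*y
E
python3 - <<'E'
from h import *
x,y=st(0,.057); to([x,y,.33],[180,0,95.2])
E
```

```text
at [ 0.5558 -0.0141  0.3365] [1.7929e+02 8.0000e-02 1.0302e+02] move [0.3031 0.0512 0.0067] [0.0125 0.0006 0.1364] rows 7
```

Request:
{"fn": "carry_out", "kwargs": {
  "commands": [
    [[0.303, 0.051, 0.0, 0.01, 0, 0.136, 1], [0.303, 0.051, 0.0, 0.01, 0, 0.136, 1], [0.303, 0.051, 0.0, 0.01, 0, 0.136, 1], [0.303, 0.051, 0.0, 0.01, 0, 0.136, 1], [0.303, 0.051, 0.0, 0.01, 0, 0.136, 1], [0.303, 0.051, 0.0, 0.01, 0, 0.136, 1], [0.303, 0.051, 0.0, 0.01, 0, 0.136, 1], [0.303, 0.051, 0.0, 0.01, 0, 0.136, 1], [0.303, 0.051, 0.05, 0.01, 0, 0.136, 1], [0.303, 0.051, 0.09, 0.01, 0, 0.136, 1], [0.303, 0.051, 0.09, 0.01, 0, 0.136, 1], [0.303, 0.051, 0.09, 0.01, 0, 0.136, 1]]
  ]
}}

```text
t: 13.6
ee_pos: [0.5372, 0.2907, 0.2429]
ee_rot: [-179.6, 0.1, 95.1]
force: [0.6, -0.3, -0.0]
opening: 0.0284
```

```bash
python3 - <<'E'
from h import *
x,y=st(0,.057); to([x,y,.2175],[180,0,95.2]);print(readout.state()['opening'])
m,im=grab("wrist","w5"); print(find("pendant0","wrist"))
E
```

```text
at [0.5372 0.2907 0.2429] [-1.7965e+02  1.1000e-01  9.5050e+01] move [0.002  0.0007 0.0254] [-0.0062  0.0019 -0.0026] rows 1
0.028408558002135067
[(0.91, [0.5354, 0.2967, 0.0825])]
```

View pics/w5.png

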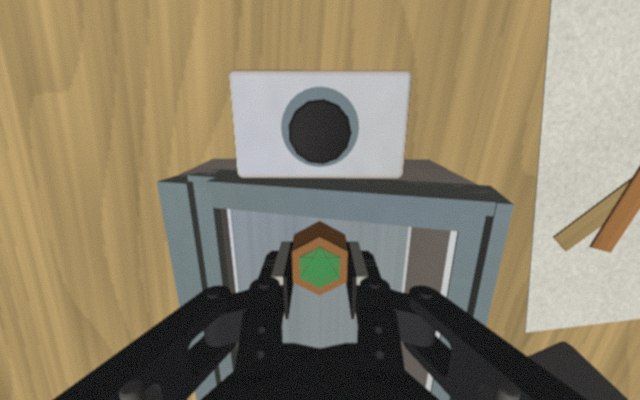

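The pendant is held square at (320,265) over the chamber, well inside the walls.

Request:
{"fn": "carry_out", "kwargs": {
  "commands": [
    [[0.002, 0, 0.012, -0.006, 0, 0, 1], [0.002, 0, 0.02, -0.006, 0, 0, 1], [0.002, 0, 0.024, -0.006, 0, 0, 1], [0.002, 0, 0.0255, -0.006, 0, 0, 1], [0.002, 0, 0.0255, -0.006, 0, 0, 1], [0.002, 0, 0.0255, -0.006, 0, 0, 1]]
  ]
}}

```text
t: 14.3
ee_pos: [0.5365, 0.2949, 0.2176]
ee_rot: [179.9, -0.0, 95.2]
force: [-0.1, -0.1, -0.7]
opening: 0.0288
```

Request:
{"fn": "carry_out", "kwargs": {
  "commands": [
    [[-0.0015, 0, 0.0015, 0, 0, 0, 1], [-0.0015, 0, 0.0015, 0, 0, 0, 1], [-0.0015, 0, 0.0015, 0, 0, 0, 0.3], [-0.0015, 0, 0.0015, 0, 0, 0, 0.3], [-0.0015, 0, 0.0015, 0, 0, 0, 0.3], [-0.0015, 0, 0.0015, 0, 0, 0, 0.3], [-0.0015, 0, -0.03, 0, 0, 0, 0.3], [-0.0015, 0, -0.08, 0, 0, 0, 0.3], [-0.0015, 0, -0.11, 0, 0, 0, 0.3], [-0.0015, 0, -0.11, 0, 0, 0, 0.3], [-0.0015, 0, -0.11, 0, 0, 0, 0.3]]
  ]
}}

```text
t: 15.4
ee_pos: [0.5363, 0.2935, 0.3278]
ee_rot: [179.9, -0.0, 95.2]
force: [-1.4, -0.5, -1.5]
opening: 0.0598
```

```bash
python3 - <<'E'
from h import *
m,im=grab("wrist"); print(hexyaw(im,m,.057))
m,im=grab("scene"); print(find("pendant0","scene"))
to([.5349,-.0935,.25],[180,0,74.7])
E
```

```text
[([0.5377, 0.2951], np.float64(6.2), np.float64(20.4), np.float64(22.4))]
[(0.64, [0.4708, -0.0798, 0.0193]), (0.48, [0.5426, -0.1013, 0.0208]), (0.44, [0.5207, -0.0414, 0.0072])]
at [0.5358 0.2932 0.3259] [-1.799e+02  6.000e-02  9.521e+01] move [-0.385  -0.0359  0.0764] [-0.0016  0.0014  0.358 ] rows 8
```

Request:
{"fn": "carry_out", "kwargs": {
  "commands": [
    [[-0.385, -0.036, 0.02, 0, 0, 0.358, 0.3], [-0.385, -0.036, 0.02, 0, 0, 0.358, 0.3], [-0.385, -0.036, 0.02, 0, 0, 0.358, 0.3], [-0.385, -0.036, 0.02, 0, 0, 0.358, 0.3], [-0.385, -0.036, 0.02, 0, 0, 0.358, 0.3], [-0.385, -0.036, 0.02, 0, 0, 0.358, 0.3], [-0.385, -0.036, 0.02, 0, 0, 0.358, 0.3], [-0.385, -0.036, 0.05, 0, 0, 0.358, 0.3], [-0.385, -0.036, 0.076, 0, 0, 0.358, 0.3], [-0.385, -0.036, 0.076, 0, 0, 0.358, 0.3], [-0.385, -0.036, 0.076, 0, 0, 0.358, 0.3], [-0.385, -0.036, 0.076, 0, 0, 0.358, 0.3]]
  ]
}}

```text
t: 16.75
ee_pos: [0.5361, -0.0922, 0.252]
ee_rot: [179.9, -0.0, 74.8]
force: [0.2, 0.5, -0.2]
opening: 0.06
```

```bash
python3 - <<'E'
from h import *
m,im=grab("wrist"); print(hexyaw(im,m))
to([.5349,-.0935,.182],[180,0,74.7])
m,im=grab("top"); print(hexyaw(im,m,amin=20))
E
```

```text
[([0.535, -0.093], np.float64(46.3), np.float64(20.4), np.float64(22.9)), ([0.4647, -0.0715], np.float64(43.0), np.float64(20.7), np.float64(23.0)), ([0.6878, -0.0725], np.float64(4.6), np.float64(26.2), np.float64(26.4)), ([0.4674, 0.0153], np.float64(12.0), np.float64(20.7), np.float64(23.0))]
at [ 0.5362 -0.0922  0.2523] [ 1.7987e+02 -5.0000e-02  7.4830e+01] move [-0.0017 -0.0011  0.0703] [ 0.0023 -0.0009  0.0022] rows 2
[([0.1575, 0.0038], np.float64(56.2), np.float64(21.7), np.float64(22.9)), ([0.3731, -0.0557], np.float64(23.0), np.float64(121.5), np.float64(130.2)), ([0.4659, 0.0141], np.float64(12.7), np.float64(19.4), np.float64(20.3)), ([0.5572, 0.2609], np.float64(13.2), np.float64(20.2), np.float64(21.6)), ([0.6844, -0.0729], np.float64(15.1), np.float64(24.6), np.float64(25.1))]
```

Request:
{"fn": "carry_out", "kwargs": {
  "commands": [
    [[-0.0017, -0.001, 0.045, 0, 0, 0, 0.3], [-0.0017, -0.001, 0.063, 0, 0, 0, 0.3], [-0.0017, -0.001, 0.07, 0, 0, 0, 0.3], [-0.0017, -0.001, 0.07, 0, 0, 0, 0.3], [-0.0017, -0.001, 0.07, 0, 0, 0, 0.3], [-0.0017, -0.001, 0.07, 0, 0, 0, 1], [-0.0017, -0.001, 0.07, 0, 0, 0, 1], [-0.0017, -0.001, 0.07, 0, 0, 0, 1], [-0.0017, -0.001, 0.07, 0, 0, 0, 1], [-0.0017, -0.001, 0.07, 0, 0, 0, 1], [-0.0017, -0.001, 0.07, 0, 0, 0, 1]]
  ]
}}

```text
t: 17.95
ee_pos: [0.5347, -0.0947, 0.1827]
ee_rot: [179.8, -0.1, 74.7]
force: [-0.7, 1.1, 5.8]
opening: 0.0288
```

Request:
{"fn": "carry_out", "kwargs": {
  "commands": [
    [[0, 0, -0.03, 0, 0, 0, 1], [0, 0, -0.08, 0, 0, 0, 1], [0, 0, -0.13, 0, 0, 0, 1], [0, 0, -0.15, 0, 0, 0, 1], [0, 0, -0.15, 0, 0, 0, 1], [0, 0, -0.15, 0, 0, 0, 1]]
  ]
}}

```text
t: 18.55
ee_pos: [0.5339, -0.0943, 0.3316]
ee_rot: [179.9, -0.1, 74.7]
force: [-0.5, -0.7, -0.2]
opening: 0.0282
```

```bash
python3 - <<'E'
from h import *
x,y=st(0,.019); to([x,y,.33],[180,0,95.2])
E
```

```text
at [ 0.5339 -0.0943  0.3316] [ 1.7992e+02 -6.0000e-02  7.4730e+01] move [ 0.3388 -0.0852  0.0019] [ 0.0015 -0.0008 -0.3573] rows 7
```

Request:
{"fn": "carry_out", "kwargs": {
  "commands": [
    [[0.339, -0.085, 0.0, 0, 0, -0.357, 1], [0.339, -0.085, 0.0, 0, 0, -0.357, 1], [0.339, -0.085, 0.0, 0, 0, -0.357, 1], [0.339, -0.085, 0.0, 0, 0, -0.357, 1], [0.339, -0.085, 0.0, 0, 0, -0.357, 1], [0.339, -0.085, 0.0, 0, 0, -0.357, 1], [0.339, -0.085, 0.0, 0, 0, -0.357, 1], [0.339, -0.085, 0.0, 0, 0, -0.357, 1], [0.339, -0.085, 0.04, 0, 0, -0.357, 1], [0.339, -0.085, 0.07, 0, 0, -0.357, 1], [0.339, -0.085, 0.07, 0, 0, -0.357, 1], [0.339, -0.085, 0.07, 0, 0, -0.357, 1]]
  ]
}}

```text
t: 19.75
ee_pos: [0.5414, 0.2541, 0.2605]
ee_rot: [-179.9, 0.1, 95.1]
force: [0.3, -0.1, 0.5]
opening: 0.0287
```

```bash
python3 - <<'E'
from h import *
x,y=st(0,.019); to([x,y,.2165],[180,0,95.2]);print(readout.state()['opening'])
m,im=grab("wrist"); print(find("pendant0","wrist"),hexyaw(im,m,.057))
E
```

```text
at [0.5414 0.2541 0.2605] [-1.7991e+02  7.0000e-02  9.5110e+01] move [ 0.0009 -0.0003  0.0439] [-0.0016  0.0012 -0.0015] rows 1
0.02867470147033117
[(0.85, [0.5614, 0.2637, 0.0568]), (0.81, [0.5411, 0.2594, 0.1052])] [([0.5441, 0.2276], np.float64(5.3), np.float64(28.1), np.float64(31.2)), ([0.5604, 0.2574], np.float64(57.6), np.float64(16.3), np.float64(17.3))]
```

Pendant 1 in the chamber was knocked: it was at (0.538, 0.295) and now reads about (0.561, 0.262). I'll put this one at station y = -0.022 instead.

```bash
python3 - <<'E'
from h import *
x,y=st(-.005,-.022); to([x,y,.26],[180,0,95.2]); to([x,y,.2165],[180,0,95.2])
E
```

```text
at [0.5423 0.2544 0.2624] [ 1.7986e+02 -2.0000e-02  9.5120e+01] move [-0.0404 -0.0062  0.0024] [ 0.0025 -0.0003 -0.0014] rows 1
at [0.5423 0.2544 0.2624] [ 1.7986e+02 -2.0000e-02  9.5120e+01] move [-0.0404 -0.0063  0.0459] [ 0.0025 -0.0003 -0.0014] rows 2
```

Request:
{"fn": "carry_out", "kwargs": {
  "commands": [
    [[-0.0404, -0.0062, 0, 0.002, 0, 0, 1], [-0.0404, -0.0062, 0, 0.002, 0, 0, 1], [-0.0404, -0.0062, 0.0, 0.002, 0, 0, 1], [-0.0404, -0.0062, 0.03, 0.002, 0, 0, 1], [-0.0404, -0.0062, 0.041, 0.002, 0, 0, 1], [-0.0404, -0.0062, 0.0455, 0.002, 0, 0, 1], [-0.0404, -0.0062, 0.0455, 0.002, 0, 0, 1], [-0.0404, -0.0062, 0.0455, 0.002, 0, 0, 1]]
  ]
}}

```text
t: 20.65
ee_pos: [0.5394, 0.2144, 0.2165]
ee_rot: [180.0, -0.0, 95.2]
force: [-1.1, 0.2, -0.2]
opening: 0.0283
```

Request:
{"fn": "carry_out", "kwargs": {
  "commands": [
    [[0, 0, 0.0005, 0, 0, 0, 0.4], [0, 0, 0.0005, 0, 0, 0, 0.4], [0, 0, 0.0005, 0, 0, 0, 0.4], [0, 0, 0.0005, 0, 0, 0, 0.4], [0, 0, -0.03, 0, 0, 0, 0.4], [0, 0, -0.08, 0, 0, 0, 0.3], [0, 0, -0.13, 0, 0, 0, 0.3], [0, 0, -0.13, 0, 0, 0, 0.3], [0, 0, -0.13, 0, 0, 0, 0.3]]
  ]
}}

```text
t: 21.55
ee_pos: [0.5394, 0.2141, 0.3474]
ee_rot: [179.9, -0.1, 95.2]
force: [1.5, 0.3, -0.2]
opening: 0.0598
```

```bash
python3 - <<'E'
from h import *
m,im=grab("wrist"); H=hexyaw(im,m,.057); print(H)
c,s=np.cos(ST[2]),np.sin(ST[2])
for h in H:
    d=np.array(h[0])-ST[:2]; print("station",(c*d[0]+s*d[1]).round(4),(-s*d[0]+c*d[1]).round(4))
to([.4675,.015,.25],[180,0,102])
E
```

```text
[([0.5402, 0.2156], np.float64(4.5), np.float64(20.0), np.float64(22.4)), ([0.5579, 0.2535], np.float64(5.6), np.float64(20.3), np.float64(22.6))]
station -0.0043 -0.0201
station 0.0167 0.0161
at [0.5389 0.2141 0.346 ] [-1.7992e+02 -3.0000e-02  9.5170e+01] move [-0.1919 -0.0889  0.096 ] [-0.0013 -0.0006 -0.1192] rows 5
```

Request:
{"fn": "carry_out", "kwargs": {
  "commands": [
    [[-0.192, -0.089, 0.0, 0, 0, -0.119, 0.3], [-0.192, -0.089, 0.0, 0, 0, -0.119, 0.3], [-0.192, -0.089, 0.0, 0, 0, -0.119, 0.3], [-0.192, -0.089, 0.0, 0, 0, -0.119, 0.3], [-0.192, -0.089, 0.05, 0, 0, -0.119, 0.3], [-0.192, -0.089, 0.096, 0, 0, -0.119, 0.3], [-0.192, -0.089, 0.096, 0, 0, -0.119, 0.3], [-0.192, -0.089, 0.096, 0, 0, -0.119, 0.3], [-0.192, -0.089, 0.096, 0, 0, -0.119, 0.3]]
  ]
}}

```text
t: 22.5
ee_pos: [0.4685, 0.015, 0.2515]
ee_rot: [179.9, 0.0, 102.0]
force: [0.0, -0.1, 0.8]
opening: 0.0599
```

```bash
python3 - <<'E'
from h import *
m,im=grab("wrist"); print(hexyaw(im,m))
to([.467,.015,.182],[180,0,102])
E
```

```text
[([0.4647, -0.0719], np.float64(43.9), np.float64(20.1), np.float64(22.3)), ([0.4674, 0.0149], np.float64(12.3), np.float64(20.5), np.float64(22.8))]
at [0.4686 0.0152 0.2519] [1.7986e+02 1.0000e-02 1.0203e+02] move [ 0.0002 -0.0018  0.0699] [0.0025 0.0003 0.0005] rows 2
```

Request:
{"fn": "carry_out", "kwargs": {
  "commands": [
    [[0, -0.0015, 0.045, 0, 0, 0, 0.3], [0, -0.0015, 0.063, 0, 0, 0, 0.3], [0, -0.0015, 0.07, 0, 0, 0, 0.3], [0, -0.0015, 0.07, 0, 0, 0, 0.3], [0, -0.0015, 0.07, 0, 0, 0, 0.3], [0, -0.0015, 0.07, 0, 0, 0, 1], [0, -0.0015, 0.07, 0, 0, 0, 1], [0, -0.0015, 0.07, 0, 0, 0, 1], [0, -0.0015, 0.07, 0, 0, 0, 1], [0, -0.0015, 0.07, 0, 0, 0, 1], [0, -0.0015, 0.07, 0, 0, 0, 1]]
  ]
}}

```text
t: 23.65
ee_pos: [0.4666, 0.0145, 0.1813]
ee_rot: [179.9, -0.0, 102.0]
force: [-0.5, 0.4, 9.9]
opening: 0.0284
```

Request:
{"fn": "carry_out", "kwargs": {
  "commands": [
    [[0, 0, -0.03, 0, 0, 0, 1], [0, 0, -0.08, 0, 0, 0, 1], [0, 0, -0.13, 0, 0, 0, 1], [0, 0, -0.15, 0, 0, 0, 1], [0, 0, -0.15, 0, 0, 0, 1], [0, 0, -0.15, 0, 0, 0, 1]]
  ]
}}

```text
t: 24.25
ee_pos: [0.4661, 0.0147, 0.3302]
ee_rot: [-180.0, -0.0, 102.0]
force: [-0.6, 0.1, -0.8]
opening: 0.0283
```

```bash
python3 - <<'E'
from h import *
x,y=st(-.003,.0575); to([x,y,.33],[180,0,95.2])
E
```

```text
at [0.4661 0.0147 0.3302] [-1.7998e+02 -4.0000e-02  1.0200e+02] move [0.258  0.1247 0.0004] [-0.0003 -0.0006  0.1187] rows 6
```

Request:
{"fn": "carry_out", "kwargs": {
  "commands": [
    [[0.258, 0.1245, 0.0, 0, 0, 0.119, 1], [0.258, 0.1245, 0.0, 0, 0, 0.119, 1], [0.258, 0.1245, 0.0, 0, 0, 0.119, 1], [0.258, 0.1245, 0.0, 0, 0, 0.119, 1], [0.258, 0.1245, 0.0, 0, 0, 0.119, 1], [0.258, 0.1245, 0.0, 0, 0, 0.119, 1], [0.258, 0.1245, 0.0, 0, 0, 0.119, 1], [0.258, 0.1245, 0.03, 0, 0, 0.119, 1], [0.258, 0.1245, 0.06, 0, 0, 0.119, 1], [0.258, 0.1245, 0.065, 0, 0, 0.119, 1], [0.258, 0.1245, 0.065, 0, 0, 0.119, 1], [0.258, 0.1245, 0.065, 0, 0, 0.119, 1]]
  ]
}}

```text
t: 25.45
ee_pos: [0.5352, 0.292, 0.2655]
ee_rot: [-180.0, 0.0, 95.1]
force: [-0.1, 0.0, 0.0]
opening: 0.0285
```

```bash
python3 - <<'E'
from h import *
x,y=st(-.003,.0575); to([x,y,.2155],[180,0,95.2]);print(readout.state()['opening'])
m,im=grab("wrist"); print(find("pendant0","wrist"))
m,im=grab("top"); print(find("pendant0","top"))
E
```

```text
at [0.5352 0.292  0.2655] [-179.99    0.     95.09] move [ 0.001  -0.0006  0.05  ] [-0.0003  0.0001 -0.0019] rows 2
0.028545818532931155
[(0.97, [0.5408, 0.2208, 0.062]), (0.61, [0.5345, 0.2966, 0.1072]), (0.58, [0.5588, 0.2459, 0.0556]), (0.35, [0.5377, 0.3241, 0.0739])]
[(0.7, [0.5421, 0.2127, 0.0568]), (0.69, [0.5604, 0.2524, 0.0575]), (0.59, [0.538, 0.2813, 0.1089])]
```

Request:
{"fn": "carry_out", "kwargs": {
  "commands": [
    [[0.001, 0, 0.03, 0, 0, 0, 1], [0.001, 0, 0.043, 0, 0, 0, 1], [0.001, 0, 0.049, 0, 0, 0, 1], [0.001, 0, 0.0495, 0, 0, 0, 1], [0.001, 0, 0.0495, 0, 0, 0, 1], [0.001, 0, 0.0495, 0, 0, 0, 1]]
  ]
}}

```text
t: 26.25
ee_pos: [0.5348, 0.2936, 0.2162]
ee_rot: [180.0, -0.0, 95.1]
force: [-0.3, -0.2, -0.6]
opening: 0.0282
```

Request:
{"fn": "carry_out", "kwargs": {
  "commands": [
    [[0, 0, 0, 0, 0, 0, 0.4], [0, 0, 0, 0, 0, 0, 0.4], [0, 0, 0, 0, 0, 0, 0.4], [0, 0, 0, 0, 0, 0, 0.4], [0, 0, -0.03, 0, 0, 0, 0.4], [0, 0, -0.08, 0, 0, 0, 0.3], [0, 0, -0.13, 0, 0, 0, 0.3], [0, 0, -0.13, 0, 0, 0, 0.3], [0, 0, -0.13, 0, 0, 0, 0.3]]
  ]
}}

```text
t: 27.15
ee_pos: [0.5348, 0.2938, 0.3469]
ee_rot: [179.9, -0.1, 95.2]
force: [-0.9, -0.3, -1.1]
opening: 0.0596
```

```bash
python3 - <<'E'
from h import *
m,im=grab("wrist"); print(hexyaw(im,m,.057))
m,im=grab("scene"); print(find("pendant0","scene"))
to([.465,-.0718,.25],[180,0,73.5])
E
```

```text
[([0.5401, 0.2154], np.float64(4.5), np.float64(20.1), np.float64(22.5)), ([0.5579, 0.2533], np.float64(6.2), np.float64(19.9), np.float64(22.1)), ([0.5352, 0.2939], np.float64(4.0), np.float64(20.3), np.float64(22.4))]
[(0.58, [0.7798, 0.1465, 0.0691]), (0.49, [0.469, -0.0805, 0.0224]), (0.49, [0.5439, 0.2086, 0.056]), (0.4, [0.5381, 0.2849, 0.0608])]
at [0.5339 0.2936 0.3441] [-1.7979e+02  4.0000e-02  9.5160e+01] move [-0.3577 -0.1011  0.0947] [-0.0035  0.0015  0.3781] rows 8
```

Three in, all flat. Now the last one.

Request:
{"fn": "carry_out", "kwargs": {
  "commands": [
    [[-0.358, -0.101, 0.0, 0, 0, 0.378, 0.3], [-0.358, -0.101, 0.0, 0, 0, 0.378, 0.3], [-0.358, -0.101, 0.0, 0, 0, 0.378, 0.3], [-0.358, -0.101, 0.0, 0, 0, 0.378, 0.3], [-0.358, -0.101, 0.0, 0, 0, 0.378, 0.3], [-0.358, -0.101, 0.0, 0, 0, 0.378, 0.3], [-0.358, -0.101, 0.0, 0, 0, 0.378, 0.3], [-0.358, -0.101, 0.05, 0, 0, 0.378, 0.3], [-0.358, -0.101, 0.095, 0, 0, 0.378, 0.3], [-0.358, -0.101, 0.095, 0, 0, 0.378, 0.3], [-0.358, -0.101, 0.095, 0, 0, 0.378, 0.3], [-0.358, -0.101, 0.095, 0, 0, 0.378, 0.3]]
  ]
}}

```text
t: 28.5
ee_pos: [0.4668, -0.0719, 0.252]
ee_rot: [179.9, 0.0, 73.5]
force: [-0.1, -0.8, -0.4]
opening: 0.0602
```

```bash
python3 - <<'E'
from h import *
m,im=grab("wrist"); print(hexyaw(im,m))
to([.4645,-.0717,.1825],[180,0,73.5])
E
```

```text
[([0.4648, -0.0716], np.float64(44.5), np.float64(20.5), np.float64(22.9)), ([0.6863, -0.0729], np.float64(3.0), np.float64(23.8), np.float64(24.9))]
at [ 0.4669 -0.0717  0.2523] [179.88   0.    73.57] move [-0.0007 -0.0024  0.0698] [0.0021 0.0001 0.0013] rows 2
```

Request:
{"fn": "carry_out", "kwargs": {
  "commands": [
    [[0, -0.002, 0.045, 0, 0, 0, 0.3], [0, -0.002, 0.063, 0, 0, 0, 0.3], [0, -0.002, 0.069, 0, 0, 0, 0.3], [0, -0.002, 0.069, 0, 0, 0, 0.3], [0, -0.002, 0.069, 0, 0, 0, 0.3], [0, -0.002, 0.069, 0, 0, 0, 1], [0, -0.002, 0.069, 0, 0, 0, 1], [0, -0.002, 0.069, 0, 0, 0, 1], [0, -0.002, 0.069, 0, 0, 0, 1], [0, -0.002, 0.069, 0, 0, 0, 1], [0, -0.002, 0.069, 0, 0, 0, 1]]
  ]
}}

```text
t: 29.65
ee_pos: [0.4644, -0.0715, 0.1827]
ee_rot: [180.0, -0.0, 73.5]
force: [-1.0, 1.4, 9.4]
opening: 0.0283
```

Request:
{"fn": "carry_out", "kwargs": {
  "commands": [
    [[0, 0, -0.03, 0, 0, 0, 1], [0, 0, -0.08, 0, 0, 0, 1], [0, 0, -0.13, 0, 0, 0, 1], [0, 0, -0.15, 0, 0, 0, 1], [0, 0, -0.15, 0, 0, 0, 1], [0, 0, -0.15, 0, 0, 0, 1]]
  ]
}}

```text
t: 30.25
ee_pos: [0.464, -0.071, 0.3317]
ee_rot: [-180.0, -0.0, 73.5]
force: [-0.7, 0.6, -0.4]
opening: 0.0284
```

```bash
python3 - <<'E'
from h import *
x,y=st(-.002,-.059); to([x,y,.33],[180,0,95.2])
E
```

```text
at [ 0.464  -0.071   0.3317] [-1.7997e+02 -3.0000e-02  7.3540e+01] move [0.2611 0.0084 0.0018] [-0.0005 -0.0005 -0.378 ] rows 6
```

Request:
{"fn": "carry_out", "kwargs": {
  "commands": [
    [[0.261, 0.0084, 0.0, 0, 0, -0.378, 1], [0.261, 0.0084, 0.0, 0, 0, -0.378, 1], [0.261, 0.0084, 0.0, 0, 0, -0.378, 1], [0.261, 0.0084, 0.0, 0, 0, -0.378, 1], [0.261, 0.0084, 0.0, 0, 0, -0.378, 1], [0.261, 0.0084, 0.0, 0, 0, -0.378, 1], [0.261, 0.0084, 0.0, 0, 0, -0.378, 1], [0.261, 0.0084, 0.03, 0, 0, -0.378, 1], [0.261, 0.0084, 0.06, 0, 0, -0.378, 1], [0.261, 0.0084, 0.065, 0, 0, -0.378, 1], [0.261, 0.0084, 0.065, 0, 0, -0.378, 1], [0.261, 0.0084, 0.065, 0, 0, -0.378, 1]]
  ]
}}

```text
t: 31.45
ee_pos: [0.5468, 0.1752, 0.2674]
ee_rot: [180.0, 0.0, 95.1]
force: [0.1, -0.5, -0.1]
opening: 0.0282
```

```bash
python3 - <<'E'
from h import *
x,y=st(-.002,-.059); to([x,y,.2160],[180,0,95.2]);print(readout.state()['opening'])
m,im=grab("wrist"); print(find("pendant0","wrist"))
E
```

```text
at [0.5468 0.1752 0.2674] [1.800e+02 2.000e-02 9.505e+01] move [ 0.002  -0.0006  0.0514] [ 0.      0.0003 -0.0026] rows 2
0.028211712500688192
[(0.89, [0.5436, 0.1815, 0.109]), (0.74, [0.5341, 0.2917, 0.0584]), (0.72, [0.5426, 0.2172, 0.0624]), (0.55, [0.5604, 0.2563, 0.052])]
```

Request:
{"fn": "carry_out", "kwargs": {
  "commands": [
    [[0.001, 0, 0.03, 0, 0, 0, 1], [0.001, 0, 0.043, 0, 0, 0, 1], [0.001, 0, 0.049, 0, 0, 0, 1], [0.001, 0, 0.051, 0, 0, 0, 1], [0.001, 0, 0.051, 0, 0, 0, 1], [0.001, 0, 0.051, 0, 0, 0, 1]]
  ]
}}

```text
t: 32.15
ee_pos: [0.5466, 0.1774, 0.2162]
ee_rot: [180.0, -0.0, 95.2]
force: [-0.4, -0.5, -0.3]
opening: 0.0282
```

Request:
{"fn": "carry_out", "kwargs": {
  "commands": [
    [[0, 0, 0, 0, 0, 0, 0.4], [0, 0, 0, 0, 0, 0, 0.4], [0, 0, 0, 0, 0, 0, 0.4], [0, 0, 0, 0, 0, 0, 0.4], [0, 0, -0.03, 0, 0, 0, 0.4], [0, 0, -0.08, 0, 0, 0, 0.3], [0, 0, -0.13, 0, 0, 0, 0.3], [-0.03, 0, -0.15, 0, 0, 0, 0.3], [-0.03, 0, -0.15, 0, 0, 0, 0.3], [-0.03, 0, -0.15, 0, 0, 0, 0.3], [-0.03, 0, -0.15, 0, 0, 0, 0.3]]
  ]
}}

```text
t: 33.25
ee_pos: [0.5486, 0.1483, 0.3645]
ee_rot: [-179.8, -0.0, 95.2]
force: [-0.7, 0.0, 0.0]
opening: 0.0599
```

```bash
python3 - <<'E'
from h import *
m,im=grab("wrist","w6"); print(m); print(hexyaw(im,m,.057)); print(find("cover","top"))
m,im=grab("top","t6"); print(find("cover","top"),find("pendant0","top"))
to([.53,-.26,.42],[180,0,91])
E
```

```text
{'fovy': 70.49621711313324, 'cx': 319.3250197802116, 'cy': 199.88132850110222, 'xyz': array([0.54189914, 0.22760187, 0.33383844]), 'orientation': array([-18.01576525,   0.10550987,   5.15610143])}
[([0.5475, 0.1771], np.float64(4.6), np.float64(20.1), np.float64(22.5)), ([0.5402, 0.2157], np.float64(4.4), np.float64(19.9), np.float64(22.0)), ([0.5579, 0.2537], np.float64(7.4), np.float64(20.3), np.float64(22.7)), ([0.5355, 0.2943], np.float64(5.2), np.float64(20.3), np.float64(22.8))]
[(0.91, [0.5107, -0.3006, 0.0084])]
[(0.66, [0.5102, -0.3017, 0.0107])] []
at [0.5489 0.1481 0.3646] [-1.7986e+02  2.0000e-02  9.5200e+01] move [-0.4047 -0.0559 -0.0551] [-0.0024  0.0004  0.0733] rows 9
```

View pics/w6.png

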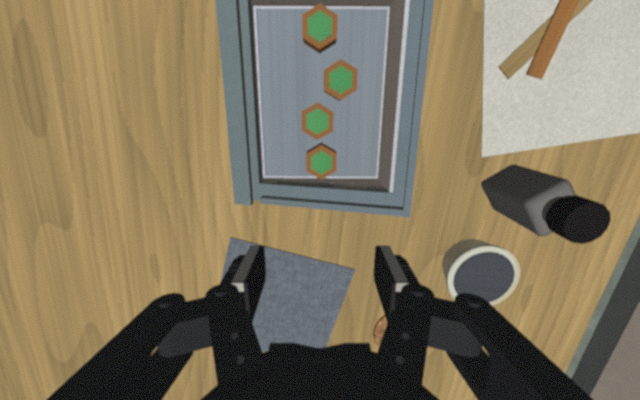

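All four pendants lie flat and face up in the chamber, at (320,27), (340,80), (317,121) and (321,161), none stacked. Next I crop the ledge area to refine the deck pose.

```bash
python3 - <<'E'
import cv2
im=cv2.imread("pics/w6.png")[0:225,210:450]
cv2.imwrite("pics/w6c.png",cv2.resize(im,None,fx=2.6,fy=2.6,interpolation=cv2.INTER_CUBIC))
E
```

```text
(no output)
```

View pics/w6c.png

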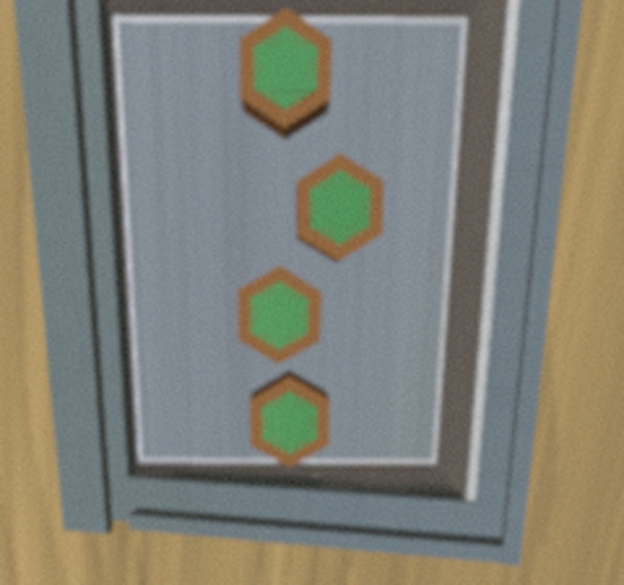

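Request:
{"fn": "carry_out", "kwargs": {
  "commands": [
    [[-0.405, -0.056, -0.055, 0, 0, 0.073, 0], [-0.405, -0.056, -0.055, 0, 0, 0.073, 0], [-0.405, -0.056, -0.055, 0, 0, 0.073, 0], [-0.405, -0.056, -0.055, 0, 0, 0.073, 0], [-0.405, -0.056, -0.055, 0, 0, 0.073, 0], [-0.405, -0.056, -0.055, 0, 0, 0.073, 0], [-0.405, -0.056, -0.055, 0, 0, 0.073, 0], [-0.405, -0.056, -0.055, 0, 0, 0.073, 0], [-0.405, -0.056, -0.055, 0, 0, 0.073, 0], [-0.405, -0.056, -0.055, 0, 0, 0.073, 0], [-0.405, -0.056, -0.055, 0, 0, 0.073, 0], [-0.405, -0.056, -0.055, 0, 0, 0.073, 0]]
  ]
}}

```text
t: 34.7
ee_pos: [0.5305, -0.2583, 0.4197]
ee_rot: [-179.9, -0.1, 91.2]
force: [-0.2, 0.7, 0.1]
opening: 0.0853
```

```bash
python3 - <<'E'
from h import *
from scipy.optimize import least_squares
m1={'fovy':70.49621711313324,'cx':319.3250197802116,'cy':199.88132850110222,'xyz':np.array([.40066044,.23649592,.41893571]),'orientation':np.array([-18.0522461,-.0464954510,90.0586788])}
m2=dict(m1,xyz=np.array([0.54189914,0.22760187,0.33383844]),orientation=np.array([-18.01576525,0.10550987,5.15610143]))
def dk(x,y,z,ox,oz):
    c,s=np.cos(np.radians(14)),np.sin(np.radians(14)); return [ox+x*c-z*s,y,oz+x*s+z*c]
def P(o): return (np.array([[.062,-.08,.035],[.062,.08,.035],dk(.144,-.08,0,*o),dk(.144,.08,0,*o),dk(.154,-.092,0,*o),dk(.154,.092,0,*o),[0,.125,.096],dk(.012,.098,.016,*o),dk(.012,-.098,.016,*o)]),
  np.array([[-.062,.08,.035],[.062,.08,.035],[-.062,-.08,.035],[.062,-.08,.035],dk(.144,-.08,0,*o),dk(.014,-.08,0,*o),dk(.154,-.092,0,*o),dk(.012,-.098,.016,*o)]))
u1=np.array([[152,424],[545,394],[126,500],[574,466],[92,543],[614,503],[709,293],[610,95],[22,138]])/3.75+[230,140]
u2=np.array([[112,15],[467,17],[137,463],[437,463],[470,497],[130,475],[502,542],[108,530]])/2.6+[210,0]
def f(p,o=None):
    r=R.from_euler('z',p[2]); o=p[3:5] if o is None else o; a,b=P(o)
    return np.r_[w2pix(m1,r.apply(a)+[p[0],p[1],0])-u1,w2pix(m2,r.apply(b)+[p[0],p[1],0])-u2].ravel()
for o in (None,(-.0766,.0556)):
    s=least_squares(lambda p:f(p,o),[.543,.236,.09]+([-.0766,.0556] if o is None else []),loss='soft_l1')
    print(s.x.round(4),np.degrees(s.x[2])); print(f(s.x,o).reshape(-1,2).round(1).tolist())
m,im=grab("wrist","w7"); print(m,pose()[0])
im=im[:,:,::-1]; cv2.imwrite("pics/w7c.png",im)
E
```

```text
[ 0.542   0.2357  0.086  -0.0748  0.0545] 4.927953215925035
[[-1.0, -0.1], [-0.4, -0.2], [-0.5, 1.4], [-0.4, 1.5], [0.4, -2.2], [-1.5, -1.7], [0.7, 1.5], [0.1, -1.2], [0.0, 0.5], [-0.1, -0.2], [-0.1, -0.4], [0.4, -0.6], [-0.5, -0.1], [1.8, 1.0], [-0.4, 0.1], [-0.2, -2.8], [0.1, 0.7]]
[0.5427 0.2359 0.0897] 5.141819599159417
[[-0.7, 0.4], [-0.2, -0.0], [-0.5, 1.2], [0.0, 0.9], [0.4, -2.2], [-1.0, -2.3], [0.8, 1.6], [0.2, -2.3], [-0.5, 0.0], [0.3, -0.0], [0.3, -0.8], [1.3, -0.5], [0.4, -0.4], [1.2, 1.0], [-1.6, 0.5], [-0.8, -2.7], [-1.0, 1.2]]
{'fovy': 70.49621711313324, 'cx': 319.3250197802116, 'cy': 199.88132850110222, 'xyz': array([ 0.5294265 , -0.17862177,  0.38915524]), 'orientation': array([-17.92052022,   0.04818413,   1.13167151])} [ 0.53049757 -0.25841647  0.41987528]
```

View pics/w7c.png

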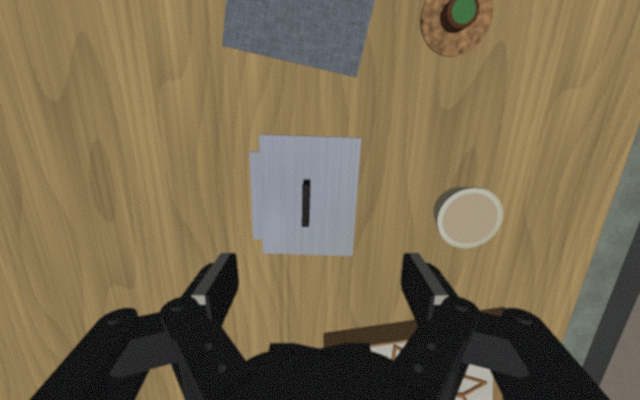

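The cover lies flat. Its plate corners are at (260,136), (361,138), (354,256) and (264,255), the tongue is on the left (col 250), and the grip bar is centred at (306,203).

```bash
python3 - <<'E'
from h import *
from scipy.optimize import least_squares
m={'fovy':70.49621711313324,'cx':319.3250197802116,'cy':199.88132850110222,'xyz':np.array([0.5294265,-0.17862177,0.38915524]),'orientation':np.array([-17.92052022,0.04818413,1.13167151])}
im=cv2.imread("pics/w7.png")
g=cv2.cvtColor(im,cv2.COLOR_BGR2HSV)
# bluish-grey plate mask -> corner refinement from min-area quad
k=cv2.inRange(g,(100,10,110),(130,80,255)); k[:, :230]=0; k[270:]=0; k[:120]=0;k[:,400:]=0
c=max(cv2.findContours(k,cv2.RETR_EXTERNAL,cv2.CHAIN_APPROX_NONE)[0],key=cv2.contourArea)
print(cv2.contourArea(c),cv2.approxPolyDP(c,3,True)[:,0].tolist())
d=cv2.inRange(g,(0,0,0),(180,255,60)); d[:150]=0; d[240:]=0; d[:,:280]=0; d[:,330:]=0
ys,xs=np.nonzero(d); print("bar",xs.min(),xs.max(),ys.min(),ys.max(),xs.mean(),ys.mean())
P=np.array([[-.061,.088,.005],[.075,.088,.005],[.075,-.088,.005],[-.061,-.088,.005]])
u=np.array([[260,136],[361,138],[354,256],[264,255.5]])
f=lambda p:(w2pix(m,R.from_euler('z',p[2]).apply(P)+[p[0],p[1],0])-u).ravel()
s=least_squares(f,[.51,-.3,0]); print(s.x,np.degrees(s.x[2]),f(s.x).round(1))
b=R.from_euler('z',s.x[2]).apply([[.004,.03,.037],[.004,-.03,.037],[.004,0,.02]])+[s.x[0],s.x[1],0]; print(w2pix(m,b).round(1),b.round(4))
E
```

```text
11566.5 [[260, 135], [261, 150], [250, 153], [254, 237], [263, 239], [263, 251], [349, 254], [359, 139]]
bar 303 309 180 225 305.5793357933579 202.29889298892988
[ 5.10930174e-01 -3.03689761e-01  2.50001735e-04] 0.014324044294033294 [-0.7  0.4  0.4  0.4 -0.1  0.   0.6 -1.1]
[[306.8 185.7]
 [306.6 228.6]
 [307.2 203.6]] [[ 0.5149 -0.2737  0.037 ]
 [ 0.5149 -0.3337  0.037 ]
 [ 0.5149 -0.3037  0.02  ]]
```

```bash
python3 - <<'E'
from h import *
to([.5148,-.303,.26],[180,0,90])
E
```

```text
at [ 0.5305 -0.2584  0.4199] [-1.799e+02 -1.000e-01  9.117e+01] move [-0.0445 -0.0163  0.1598] [-0.0018 -0.0017  0.0205] rows 4
```

Request:
{"fn": "carry_out", "kwargs": {
  "commands": [
    [[-0.0445, -0.0163, 0.16, 0, 0, 0.02, 0.5], [-0.0445, -0.0163, 0.16, 0, 0, 0.02, 0.5], [-0.0445, -0.0163, 0.16, 0, 0, 0.02, 0.5], [-0.0445, -0.0163, 0.16, 0, 0, 0.02, 0.5], [-0.0445, -0.0163, 0.16, 0, 0, 0.02, 0.5], [-0.0445, -0.0163, 0.16, 0, 0, 0.02, 0.5], [-0.0445, -0.0163, 0.16, 0, 0, 0.02, 0.5]]
  ]
}}

```text
t: 35.45
ee_pos: [0.5154, -0.3053, 0.2628]
ee_rot: [179.8, 0.1, 89.9]
force: [0.8, 0.1, -0.3]
opening: 0.0425
```

```bash
python3 - <<'E'
from h import *
m,im=grab("wrist","w8"); print(m['xyz'],m['orientation'])
to([.5148,-.303,.193],[180,0,90])
P=np.array([[-.061,.088,.005],[.075,.088,.005],[-.001,.03,.037],[.009,.03,.037],[.004,-.03,.037],[-.001,.03,.005],[-.075,.065,.004],[-.075,-.065,.004]])
print(w2pix(m,P+[.511,-.3037,0]).round(1))
cv2.imwrite("pics/w8c.png",cv2.resize(im[60:330,180:500,::-1],None,fx=2.2,fy=2.2,interpolation=cv2.INTER_CUBIC))
E
```

```text
[ 0.51621426 -0.22569523  0.23199011] [-18.13509037  -0.22101698  -0.11681594]
at [ 0.5153 -0.3053  0.2628] [1.7985e+02 9.0000e-02 8.9920e+01] move [ 0.0024 -0.0007  0.0698] [ 0.0026  0.0015 -0.0015] rows 2
[[229.9  93.4]
 [410.9  93. ]
 [309.6 178.6]
 [323.8 178.6]
 [317.1 254.1]
 [310.7 169.2]
 [215.3 125. ]
 [231.7 270.6]]
```

View pics/w8c.png

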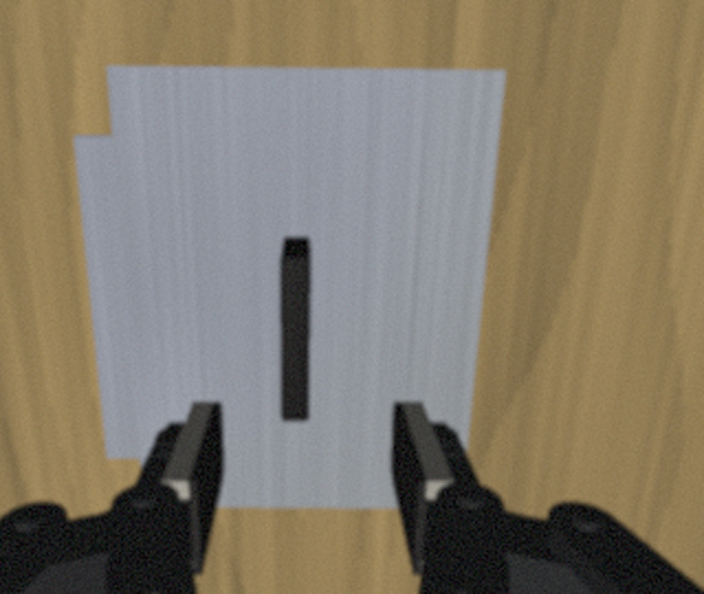

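The cover is in view with the bar between the jaws (crop (295,330)). It sits about 2 mm towards +y and 1.5 mm towards −x of the estimate, so I correct and grip.

Request:
{"fn": "carry_out", "kwargs": {
  "commands": [
    [[0.0033, -0.0018, 0.04, 0.002, 0, 0.006, 0.5], [0.0033, -0.0018, 0.06, 0.002, 0, 0.006, 0.5], [0.0033, -0.0018, 0.066, 0.002, 0, 0.006, 0.5], [0.0033, -0.0018, 0.069, 0.002, 0, 0.006, 0.5], [0.0033, -0.0018, 0.069, 0.002, 0, 0.006, 0.5], [0.0033, -0.0018, 0.069, 0.002, 0, 0.006, 0.5], [0.0033, -0.0018, 0.069, 0.002, 0, 0.006, 1], [0.0033, -0.0018, 0.069, 0.002, 0, 0.006, 1], [0.0033, -0.0018, 0.069, 0.002, 0, 0.006, 1], [0.0033, -0.0018, 0.069, 0.002, 0, 0.006, 1], [0.0033, -0.0018, 0.069, 0.002, 0, 0.006, 1], [0.0033, -0.0018, 0.069, 0.002, 0, 0.006, 1]]
  ]
}}

```text
t: 36.7
ee_pos: [0.5123, -0.3025, 0.1922]
ee_rot: [-179.9, 0.0, 89.5]
force: [-0.6, 0.8, 5.5]
opening: 0.0084
```

```bash
python3 - <<'E'
from h import *
a,q,s=pose(); print(a,s['ee_rot'],s['force'],s['torque'],s['opening'])
E
```

```text
[ 0.51233307 -0.30253603  0.19223174] [-1.79878457e+02  2.10654588e-02  8.94779224e+01] [-0.5655391   0.83927927  5.54344825] [ 0.16140373  0.07006007 -0.00209458] 0.008437018371122606
```

Request:
{"fn": "carry_out", "kwargs": {
  "commands": [
    [[0, 0, -0.02, 0, 0, 0, 1], [0, 0, -0.06, 0, 0, 0, 1], [0, 0, -0.1, 0, 0, 0, 1], [0, 0, -0.15, 0, 0, 0, 1], [0, 0, -0.17, 0, 0, 0, 1], [0, 0, -0.17, 0, 0, 0, 1], [0, 0, -0.17, 0, 0, 0, 1]]
  ]
}}

```text
t: 37.4
ee_pos: [0.5124, -0.3016, 0.3606]
ee_rot: [-179.8, -0.1, 89.5]
force: [-0.1, 0.2, -2.1]
opening: 0.0084
```

```bash
cat >> h.py <<'E'
SD=(.5424,.2358,5.05)
RD=R.from_euler('z',SD[2],degrees=True)*R.from_euler('y',-14,degrees=True)
OD=np.array([SD[0],SD[1],0])+R.from_euler('z',SD[2],degrees=True).apply([-.0757,0,.0552])
C=R.from_matrix([[0,1,0],[1,0,0],[0,0,-1]])
FC=np.array([.004,-.0007,.1922])   # flange in cover frame
def cov(xt,zt,phi,y=0):
    rc=RD*R.from_euler('y',-phi,degrees=True)
    o=OD+RD.apply([xt,y,zt])+rc.apply([.075,0,0])
    return o+rc.apply(FC), rc*C
def where():
    a,q,s=pose(); rc=q*C.inv(); o=a-rc.apply(FC)
    t=RD.inv().apply(o+rc.apply([-.075,0,0])-OD); u=RD.inv().apply(o+rc.apply([.075,0,0])-OD)
    print("tongue",(t*1e3).round(1),"top",(u*1e3).round(1),"F deck",RD.inv().apply(s['force']).round(1),"open",round(s['opening'],4),"t",s['t'])
E
python3 - <<'E'
from h import *
p,q=cov(.03,.05,12); print(p,q.as_euler('xyz',degrees=True)); to(p,q)
a,_,s=pose(); print(s['force'],s['torque'],s['opening'],s['joints'].round(1)); to([a[0],a[1],.40],q); to([.46,p[1],.4],q)
m,im=grab("wrist","w9")
E
```

```text
[0.47080343 0.22877042 0.31835198] [154.     0.    95.05]
at [ 0.5124 -0.3016  0.3606] [-1.7976e+02 -8.0000e-02  8.9510e+01] move [ 0.5299 -0.046   0.0431] [-0.4575  0.0204 -0.0954] rows 11
[-0.05652866  0.16921256 -2.13166309] [0.01539164 0.01464401 0.10122076] 0.008441865376661516 [  5.   39.5  37.9  99.4 -29.7  51.8  55. ]
at [ 0.5124 -0.3016  0.3606] [-1.7976e+02 -8.0000e-02  8.9510e+01] move [ 0.0001 -0.0002 -0.0394] [-0.4575  0.0204 -0.0954] rows 4
at [ 0.5124 -0.3016  0.3606] [-1.7976e+02 -8.0000e-02  8.9510e+01] move [ 0.53   -0.0571 -0.0385] [-0.4575  0.0204 -0.0954] rows 11
```

View pics/w9.png

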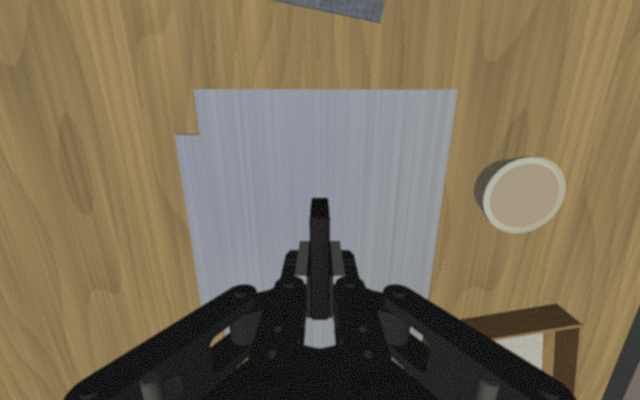

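The cover hangs level in the grip (weight 2.1 N). Its +y plate corners are at (195,89) and (457,89), with the tongue corner at (176,135). I use these to refine the cover's place in the tool.

```bash
python3 - <<'E'
from h import *
from scipy.optimize import least_squares
m=cams.camera_model("wrist"); a,q,s=pose(); rc=q*C.inv()
P=np.array([[-.061,.088,.005],[.075,.088,.005],[-.061,.065,.004],[-.075,.065,.004]])
u=np.array([[195,89],[457,89.5],[198,134.5],[176,135]])
def f(p):
    r=rc*R.from_euler('xyz',[p[3],0,p[2]],degrees=True); return (w2pix(m,a+rc.apply(-np.array([.004+p[0],-.0007+p[1],.1922]))+r.apply(P))-u).ravel()
print(f([0,0,0,0]).round(1)); x=least_squares(f,[0,0,0,0]); print(x.x.round(4),f(x.x).round(1))
g=lambda p:f([p[0],p[1],p[2],0]); x=least_squares(g,[0,0,0]); print(x.x.round(4),g(x.x).round(1))
E
```

```text
[-3.3  0.3 -1.6 -0.3  0.4  0.2 -3.3 -0.2]
[-8.000e-04  1.000e-04 -1.008e-01 -3.424e-01] [-0.9  0.2 -0.2  0.1  2.5  0.1 -1.2 -0.5]
[-9.000e-04  1.000e-04 -1.134e-01] [-1.2  0.2  0.4  0.1  2.3  0.2 -1.4 -0.4]
```

Request:
{"fn": "carry_out", "kwargs": {
  "commands": [
    [[0.05, -0.005, -0.0385, -0.1, 0, -0.02, 1], [0.1, -0.01, -0.0385, -0.2, 0.01, -0.04, 1], [0.15, -0.02, -0.0385, -0.3, 0.015, -0.06, 1], [0.2, -0.03, -0.0385, -0.4, 0.02, -0.08, 1], [0.25, -0.0463, -0.0385, -0.4575, 0.02, -0.095, 1], [0.3, -0.0463, -0.0385, -0.4575, 0.02, -0.095, 1], [0.35, -0.0463, -0.0385, -0.4575, 0.02, -0.095, 1], [0.4, -0.0463, -0.0385, -0.4575, 0.02, -0.095, 1], [0.45, -0.0463, -0.0385, -0.4575, 0.02, -0.095, 1], [0.49, -0.0463, -0.0385, -0.4575, 0.02, -0.095, 1], [0.515, -0.0463, -0.0385, -0.4575, 0.02, -0.095, 1], [0.53, -0.0463, -0.0385, -0.4575, 0.02, -0.095, 1]]
  ]
}}

```text
t: 38.65
ee_pos: [0.4692, 0.2348, 0.3973]
ee_rot: [154.2, 0.3, 95.6]
force: [0.2, -0.0, -2.5]
opening: 0.0087
```

```bash
python3 - <<'E'
from h import *
where(); p,q=cov(.025,.05,12); to(p,q)
m,im=grab("wrist"); print(find("cover","wrist"))
where(); p,q=cov(.025,.05,12); to(p,q)
E
```

```text
tongue [ 47.2   5.3 127. ] top [194.    6.9 157.6] F deck [-0.4 -0.  -2.5] open 0.0087 t 38.65
at [0.4692 0.2348 0.3973] [154.24   0.25  95.59] move [-0.0057 -0.0383  0.0705] [-0.0041 -0.0001  0.0104] rows 2
[(0.6, [0.539, 0.2819, 0.2327])]
tongue [ 47.6   2.3 127.1] top [194.4   3.6 157.7] F deck [-1.2 -0.8 -2.5] open 0.0085 t 38.75
at [0.4697 0.232  0.3974] [154.2    0.31  95.43] move [-0.0029 -0.0386  0.0706] [-0.0035  0.0019  0.0083] rows 2
```

Request:
{"fn": "carry_out", "kwargs": {
  "commands": [
    [[-0.002, -0.0386, 0.035, -0.0035, 0, 0.007, 1], [-0.002, -0.0386, 0.06, -0.0035, 0, 0.007, 1], [-0.002, -0.0386, 0.07, -0.0035, 0, 0.007, 1], [-0.002, -0.0386, 0.07, -0.0035, 0, 0.007, 1], [-0.002, -0.0386, 0.07, -0.0035, 0, 0.007, 1], [-0.002, -0.0386, 0.07, -0.0035, 0, 0.007, 1]]
  ]
}}

```text
t: 39.35
ee_pos: [0.4755, 0.2313, 0.3344]
ee_rot: [154.8, 0.3, 94.3]
force: [0.7, -0.6, -2.3]
opening: 0.0083
```

```bash
python3 - <<'E'
from h import *
where(); p,q=cov(.022,.012,12); to(p,q); print(find("cover","wrist"))
p,q=cov(.022,.003,12); to(p,q)
m,im=grab("wrist","w10")
E
```

```text
tongue [35.9  0.8 64.9] top [183.   -0.6  94.1] F deck [ 0.1 -0.6 -2.4] open 0.0083 t 39.35
at [0.4755 0.2313 0.3344] [154.78   0.33  94.3 ] move [-0.0019 -0.0265  0.0482] [-0.0136  0.0109 -0.0092] rows 2
[(0.6, [0.539, 0.2819, 0.2327])]
at [0.4753 0.2316 0.3344] [154.79   0.33  94.35] move [-0.0021 -0.0281  0.057 ] [-0.0139  0.0105 -0.0086] rows 2
```

View pics/w10.png

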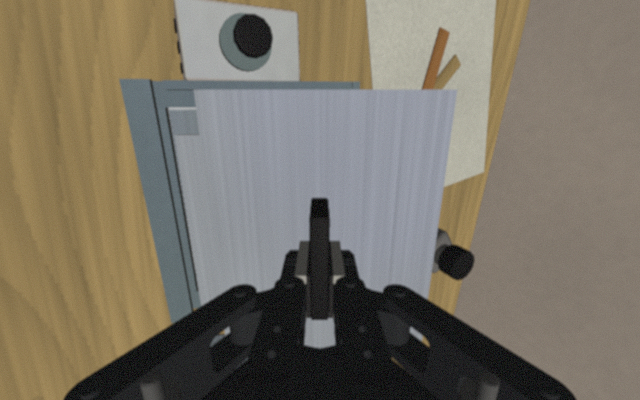

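The cover is tilted and centred above the opening; the ledge strip is left of the tongue (cols 125–195), unobstructed. But the pose fell short of the command, so I check the joints.

```bash
python3 - <<'E'
from h import *
s=readout.state(); print(s['joints'].round(1),s['qd'].round(2),s['t']); where()
E
```

```text
[-60.9  35.2  41.8 122.1 -63.   13.4  34.8] [-0.1   0.15 -0.43  0.1  -0.01  0.03  0.11] 39.45
tongue [35.4  1.3 64.9] top [1.826e+02 1.000e-01 9.400e+01] F deck [-1.4 -0.5 -2.9] open 0.0084 t 39.45
```

```bash
cat > kin.py <<'E'
from h import *
from scipy.optimize import least_squares
import itertools,json
s=readout.state()
D=[([-73.4965,36.0588,2.2019,86.9963,-1.5459,57.0826,-1.1473],[.22509,.60947,.40379],[-179.892,.002,159.726]),
([-28.2,23.5,-1.4,102.1,.6,54.4,60.2],[.47948,.23635,.4496],[179.945,-.048,-179.907]),
([5.,39.5,37.9,99.4,-29.7,51.8,55.],[.5124,-.3016,.3606],[-179.76,-.08,89.51]),
(list(s['joints']),list(s['ee_pos']),list(s['ee_rot']))]
def fk(j,p,sg):
    h,L1,e1,L2,e2,e6,Lt,o7=p; r=R.identity(); x=np.zeros(3); j=np.array(j,float)
    def rz(a): return R.from_euler('z',a,degrees=True)
    def ry(a): return R.from_euler('y',a,degrees=True)
    r=rz(sg[0]*j[0]); x=x+[0,0,h]
    r=r*ry(j[1])*rz(sg[1]*j[2]); x=x+r.apply([e1,0,L1])
    r=r*ry(j[3]); x=x+r.apply([e2,0,L2]); r=r*rz(sg[2]*j[4])*ry(j[5]); x=x+r.apply([e6,0,Lt])
    return x,r*rz(sg[3]*j[6]+o7)
def res(p,sg):
    o=[]
    for j,x,e in D:
        a,q=fk(j,p,sg); o+=list((a-x)*10); o+=list((rot(e).inv()*q).as_rotvec())
    return np.array(o)
def fit():
    best=None
    for sg in itertools.product((-1,1),repeat=4):
        for o in (0,90,180,270):
            f=least_squares(res,[.33,.3,.0,.35,0,.05,.1,o],args=(sg,))
            if best is None or f.cost<best[0]: best=(f.cost,f.x,sg)
    return best
E
python3 - <<'E'
from kin import *
b=fit(); print(b); print(res(b[1],b[2]).reshape(-1,6).round(3))
json.dump([list(b[1]),list(b[2])],open("k.json","w"))
p,sg=b[1],b[2]
lo=np.array([-175.42,-21.48,-71.46,10.55,-63.04,13.31,-168.57]);hi=np.array([175.42,121.26,75.88,141.38,243.04,113.54,168.57])
def ik(x,q,j0,w=1e-4):
    f=lambda j:np.r_[(fk(j,p,sg)[0]-x)*20,(q.inv()*fk(j,p,sg)[1]).as_rotvec()*3,w*(j-j0)]
    return least_squares(f,np.clip(j0,lo+1,hi-1),bounds=(lo,hi))
for nm,a in (("pre",(.022,.05,12)),("in",(.002,.003,12)),("shut",(.002,0,0))):
    x,q=cov(*a); print(nm,x.round(3))
    for j3 in (-40,-15,0,20,40):
        r=ik(x,q,np.array([-28-j3*.8,35,j3,110,-j3,30,35.])); e=r.fun[:6]; print(j3,r.x.round(1),np.linalg.norm(e).round(4))
E
```

```text
(np.float64(0.0813739332436178), array([4.29196327e-01, 5.31888869e-01, 1.88191233e-02, 4.04130607e-01,
       2.10363633e-02, 4.96548896e-03, 2.06262144e-01, 8.99757664e+01]), (-1, -1, -1, -1))
[[-0.251  0.091  0.002  0.     0.    -0.   ]
 [-0.078  0.281  0.013 -0.    -0.     0.001]
 [-0.051  0.059 -0.02   0.    -0.     0.   ]
 [-0.003 -0.003  0.005  0.     0.    -0.   ]]
pre [0.463 0.228 0.316]
-40 [-1.000e-01  3.720e+01 -4.160e+01  1.251e+02  9.300e+01  3.430e+01
 -1.105e+02] 0.0001
-15 [-60.3  36.4  40.5 123.  -63.   13.3  34.8] 0.1699
0 [-60.3  36.4  40.5 123.  -63.   13.3  34.8] 0.1699
20 [-60.3  36.4  40.5 123.  -63.   13.3  34.8] 0.1699
40 [-60.3  36.4  40.5 123.  -63.   13.3  34.8] 0.1699
in [0.455 0.227 0.266]
-40 [   8.4   52.6  -56.5  127.   105.4   51.6 -117.3] 0.0001
-15 [-58.2  41.7  37.1 122.2 -63.   13.3  32.8] 0.424
0 [-58.2  41.7  37.1 122.2 -63.   13.3  32.8] 0.424
20 [-58.2  41.7  37.1 122.2 -63.   13.3  32.8] 0.424
40 [-58.2  41.7  37.1 122.2 -63.   13.3  32.8] 0.424
shut [0.499 0.231 0.261]
-40 [-31.   38.7   5.6 114.9   7.2  13.7 -28.8] 0.0
-15 [-36.2  39.2  12.9 114.9 -12.2  13.8 -10.5] 0.0
0 [-3.930e+01  3.980e+01  1.730e+01  1.149e+02 -2.340e+01  1.460e+01
 -1.000e-01] 0.0
20 [-44.3  41.   24.3 115.  -38.7  16.8  14. ] 0.0
40 [-51.3  43.7  34.6 115.1 -55.3  21.8  28.6] 0.0
```

The outward tilt runs into joint limits here (j5 and j6). So I'll set the cover back down and regrip its bar by the ends with the tool pitched 15° inward, which leaves the tool nearly vertical at the station.

```bash
python3 - <<'E'
from h import *
a,q,s=pose(); to([a[0],a[1],.42],q); to([.5124,-.3016,.42],[180,0,89.5])
E
```

```text
at [0.4752 0.2318 0.3343] [154.81   0.33  94.38] move [-0.0005  0.0365 -0.0776] [0. 0. 0.] rows 2
at [0.4752 0.2318 0.3343] [154.81   0.33  94.38] move [-0.5352  0.0319 -0.0763] [ 0.4396 -0.013   0.0851] rows 11
```

Request:
{"fn": "carry_out", "kwargs": {
  "commands": [
    [[0, 0.0365, -0.0776, 0, 0, 0, 1], [0, 0.0365, -0.0776, 0, 0, 0, 1], [0, 0.0365, -0.0776, 0, 0, 0, 1], [-0.05, 0.036, -0.0776, 0.05, 0, 0.01, 1], [-0.1, 0.036, -0.0776, 0.1, 0, 0.02, 1], [-0.15, 0.035, -0.0776, 0.15, 0, 0.03, 1], [-0.2, 0.034, -0.0776, 0.2, 0, 0.04, 1], [-0.25, 0.034, -0.077, 0.25, 0, 0.05, 1], [-0.3, 0.033, -0.077, 0.3, 0, 0.06, 1], [-0.35, 0.033, -0.077, 0.35, 0, 0.07, 1], [-0.4, 0.032, -0.077, 0.4, 0, 0.08, 1], [-0.45, 0.032, -0.077, 0.44, 0, 0.085, 1]]
  ]
}}

```text
t: 40.65
ee_pos: [0.5059, -0.218, 0.4193]
ee_rot: [-179.8, -0.7, 89.7]
force: [0.8, 0.2, -1.8]
opening: 0.0086
```

```bash
python3 - <<'E'
from h import *
print(readout.state()['opening'],readout.state()['joints'].round(1)); to([.5124,-.3016,.22],[180,0,89.5])
E
```

```text
0.008610580681509002 [-13.   37.2  55.7 102.7 -35.8  60.2  56.1]
at [ 0.5059 -0.218   0.4193] [-179.83   -0.74   89.71] move [-0.0861  0.0075  0.1982] [-0.003  -0.0129  0.0037] rows 5
```

Request:
{"fn": "carry_out", "kwargs": {
  "commands": [
    [[-0.05, 0.0075, 0.02, -0.003, -0.013, 0.003, 1], [-0.086, 0.0075, 0.06, -0.003, -0.013, 0.003, 1], [-0.086, 0.0075, 0.1, -0.003, -0.013, 0.003, 1], [-0.086, 0.0075, 0.15, -0.003, -0.013, 0.003, 1], [-0.086, 0.0075, 0.18, -0.003, -0.013, 0.003, 1], [-0.086, 0.0075, 0.19, -0.003, -0.013, 0.003, 1], [-0.086, 0.0075, 0.19, -0.003, -0.013, 0.003, 1], [-0.086, 0.0075, 0.19, -0.003, -0.013, 0.003, 1], [-0.086, 0.0075, 0.19, -0.003, -0.013, 0.003, 1]]
  ]
}}

```text
t: 41.55
ee_pos: [0.5133, -0.3008, 0.2308]
ee_rot: [179.8, 0.2, 89.5]
force: [0.2, -0.3, -2.8]
opening: 0.0085
```

```bash
python3 - <<'E'
from h import *
print(readout.state()['opening'],readout.state()['force']); to([.5124,-.3016,.1930],[180,0,89.5])
E
```

```text
0.008545598059395594 [ 0.22711365 -0.27233431 -2.78197896]
at [ 0.5133 -0.3008  0.2308] [179.78   0.21  89.54] move [-0.0006 -0.0011  0.0378] [0.0039 0.0037 0.0008] rows 1
```

Request:
{"fn": "carry_out", "kwargs": {
  "commands": [
    [[-0.0006, -0.0011, 0.015, 0.004, 0.0037, 0, 1], [-0.0006, -0.0011, 0.028, 0.004, 0.0037, 0, 1], [-0.0006, -0.0011, 0.034, 0.004, 0.0037, 0, 1], [-0.0006, -0.0011, 0.0375, 0.004, 0.0037, 0, 1], [-0.0006, -0.0011, 0.0375, 0.004, 0.0037, 0, 1], [-0.0006, -0.0011, 0.0375, 0.004, 0.0037, 0, 1]]
  ]
}}

```text
t: 42.15
ee_pos: [0.5109, -0.3005, 0.1923]
ee_rot: [-179.8, -0.3, 89.5]
force: [-4.5, 5.2, 12.6]
opening: 0.0085
```

Request:
{"fn": "carry_out", "kwargs": {
  "commands": [
    [[0, 0, 0, 0, 0, 0, 0.5], [0, 0, 0, 0, 0, 0, 0.5], [0, 0, 0, 0, 0, 0, 0.5], [0, 0, 0, 0, 0, 0, 0.5], [0, 0, -0.03, 0, 0, 0, 0.5], [0, 0, -0.08, 0, 0, 0, 0.2], [0, 0, -0.13, 0, 0, 0, 0.1], [0, 0, -0.15, 0, 0, 0, 0.1], [0, 0, -0.15, 0, 0, 0, 0.1], [0, 0, -0.15, 0, 0, 0, 0.1]]
  ]
}}

```text
t: 43.15
ee_pos: [0.512, -0.3009, 0.341]
ee_rot: [-179.8, -0.2, 89.5]
force: [0.1, 0.5, -0.2]
opening: 0.0769
```

```bash
python3 - <<'E'
from h import *
print(readout.state()['opening'],readout.state()['joints'].round(1)); 
# inward tilt 15 deg, tool x towards robot (yaw 180)
q=R.from_euler('y',15,degrees=True)*rot([180,0,180]); print("tool z",q.apply([0,0,1]).round(3),"tool x",q.apply([1,0,0]).round(3))
g=np.array([.5135,-.302,.0]); 
a,_,_=pose(); to([.56,-.302,a[2]],q)
E
```

```text
0.07689568411318953 [ -0.7  45.   49.5 100.7 -41.3  54.6  65.6]
tool z [-0.259  0.    -0.966] tool x [-0.966  0.     0.259]
at [ 0.512  -0.3009  0.341 ] [-1.7982e+02 -1.5000e-01  8.9540e+01] move [-0.0007  0.048  -0.0001] [ 0.2062  0.2004 -1.5688] rows 11
```

```bash
python3 - <<'E'
from h import *
q=R.from_euler('y',15,degrees=True)*rot([180,0,0.]); print("tool z",q.apply([0,0,1]).round(3),"tool x",q.apply([1,0,0]).round(3))
to([.5522+.0268,-.300,.276],q)
E
```

```text
tool z [-0.259 -0.    -0.966] tool x [ 0.966  0.    -0.259]
at [ 0.512  -0.3009  0.341 ] [-1.7982e+02 -1.5000e-01  8.9540e+01] move [0.0013 0.0671 0.0648] [ 0.2    -0.2058  1.5537] rows 11
```

Request:
{"fn": "carry_out", "kwargs": {
  "commands": [
    [[0.001, 0.067, 0.01, 0.2, -0.206, 1.554, 0.1], [0.001, 0.067, 0.01, 0.2, -0.206, 1.554, 0.1], [0.001, 0.067, 0.01, 0.2, -0.206, 1.554, 0.1], [0.001, 0.067, 0.01, 0.2, -0.206, 1.554, 0.1], [0.001, 0.067, 0.01, 0.2, -0.206, 1.554, 0.1], [0.001, 0.067, 0.01, 0.2, -0.206, 1.554, 0.1], [0.001, 0.067, 0.01, 0.2, -0.206, 1.554, 0.1], [0.001, 0.067, 0.01, 0.2, -0.206, 1.554, 0.1], [0.001, 0.067, 0.01, 0.2, -0.206, 1.554, 0.1], [0.001, 0.067, 0.01, 0.2, -0.206, 1.554, 0.1], [0.001, 0.067, 0.01, 0.2, -0.206, 1.554, 0.1], [0.001, 0.067, 0.01, 0.2, -0.206, 1.554, 0.1]]
  ]
}}

```text
t: 44.35
ee_pos: [0.5787, -0.3007, 0.3285]
ee_rot: [-180.0, 15.2, -0.1]
force: [-0.0, 0.1, -0.5]
opening: 0.0768
```

```bash
python3 - <<'E'
from h import *
q=R.from_euler('y',15,degrees=True)*rot([180,0,0.]); print(readout.state()['joints'].round(1))
m,im=grab("wrist","w11"); print(find("cover","wrist"))
P=np.array([[-.061,.088,.005],[.075,.088,.005],[-.061,-.088,.005],[.075,-.088,.005],[-.001,.03,.037],[.009,-.03,.037],[-.075,.065,.004],[-.075,-.065,.004]])
print(w2pix(m,P+[.508,-.300,0]).round(1).tolist())
to([.5522+.0268,-.300,.276],q)
E
```

```text
[ -7.3  64.6  71.9  84.6 -47.8  81.9 -23.1]
[(0.91, [0.5246, -0.2999, 0.0096])]
[[245.7, 215.6], [224.7, 98.1], [392.9, 215.4], [413.4, 97.7], [288.7, 185.7], [350.2, 176.7], [266.3, 224.3], [372.3, 224.2]]
at [ 0.5787 -0.3008  0.3294] [-1.7996e+02  1.5120e+01  6.0000e-02] move [ 0.0142 -0.0007  0.0515] [-0.0004  0.0021  0.001 ] rows 2
```

View pics/w11.png

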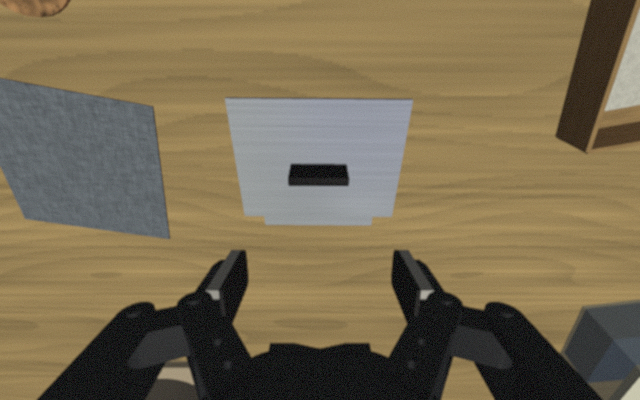

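The predicted cover corners match the image within about 1 px, with the bar at (319,175) centred between the jaws. I descend along the tilted axis and grip the bar by its ends.

```bash
python3 - <<'E'
from h import *
q=R.from_euler('y',15,degrees=True)*rot([180,0,0.]); to([.5527,-.3003,.176],q)
E
```

```text
at [ 0.5787 -0.3008  0.3294] [-1.7996e+02  1.5120e+01  6.0000e-02] move [ 0.0149 -0.0004  0.1549] [-0.0004  0.0021  0.001 ] rows 4
```

Request:
{"fn": "carry_out", "kwargs": {
  "commands": [
    [[0.0149, 0, 0.05, 0, 0.002, 0.001, 0.1], [0.0149, 0, 0.09, 0, 0.002, 0.001, 0.1], [0.0149, 0, 0.12, 0, 0.002, 0.001, 0.1], [0.0149, 0, 0.14, 0, 0.002, 0.001, 0.1], [0.0149, 0, 0.15, 0, 0.002, 0.001, 0.1], [0.0149, 0, 0.155, 0, 0.002, 0.001, 0.1], [0.0149, 0, 0.155, 0, 0.002, 0.001, 0.1], [0.0149, 0, 0.155, 0, 0.002, 0.001, 0.1]]
  ]
}}

```text
t: 45.25
ee_pos: [0.5537, -0.3012, 0.1785]
ee_rot: [179.9, 14.8, -0.1]
force: [-0.9, 0.2, 0.1]
opening: 0.0766
```

Request:
{"fn": "carry_out", "kwargs": {
  "commands": [
    [[0, 0, 0, 0, 0, 0, 1], [0, 0, 0, 0, 0, 0, 1], [0, 0, 0, 0, 0, 0, 1], [0, 0, 0, 0, 0, 0, 1], [0, 0, 0, 0, 0, 0, 1], [0, 0, 0, 0, 0, 0, 1]]
  ]
}}

```text
t: 45.85
ee_pos: [0.5539, -0.3009, 0.1789]
ee_rot: [179.9, 14.8, -0.1]
force: [1.0, 1.9, 6.2]
opening: 0.0589
```

```bash
python3 - <<'E'
from h import *
a,q,s=pose(); print(a,s['ee_rot'],s['force'],s['opening'],s['joints'].round(1))
# cover lies flat (yaw 0): flange in cover frame, tool orientation in cover frame
print("FC",a-[.508,-.300,0]); to([a[0],a[1],.33],q)
E
```

```text
[ 0.55390431 -0.30091759  0.17892226] [ 1.79912841e+02  1.47942890e+01 -6.92352370e-02] [1.01359769 1.944254   6.24517379] 0.05892743334371102 [ -6.2  73.4  64.7  92.3 -57.2  68.8 -17.6]
FC [ 0.04590431 -0.00091759  0.17892226]
at [ 0.5539 -0.3009  0.1789] [ 1.7991e+02  1.4790e+01 -7.0000e-02] move [-0.0386  0.0002 -0.1461] [0. 0. 0.] rows 4
```

Request:
{"fn": "carry_out", "kwargs": {
  "commands": [
    [[-0.008, 0, -0.03, 0, 0, 0, 1], [-0.016, 0, -0.06, 0, 0, 0, 1], [-0.026, 0, -0.1, 0, 0, 0, 1], [-0.0386, 0, -0.146, 0, 0, 0, 1], [-0.047, 0, -0.18, 0, 0, 0, 1], [-0.047, 0, -0.18, 0, 0, 0, 1], [-0.047, 0, -0.18, 0, 0, 0, 1]]
  ]
}}

```text
t: 46.55
ee_pos: [0.5542, -0.3005, 0.3637]
ee_rot: [180.0, 14.8, -0.1]
force: [-0.4, 0.2, -3.3]
opening: 0.0584
```

```bash
cat >> h.py <<'E'
FC=np.array([.0459,0,.1789]); C=R.from_euler('y',14.8,degrees=True)*R.from_euler('x',180,degrees=True)
def edges(m,im,c=None):
    pass
E
cat > chk.py <<'E'
from h import *
import sys
m,im=grab("wrist",sys.argv[1]); a,q,s=pose(); rc=q*C.inv(); o=a-rc.apply(FC)
P=np.array([[-.061,.088,.005],[.075,.088,.005],[-.061,-.088,.005],[.075,-.088,.005],[-.075,.065,.004],[-.075,-.065,.004]])
print("pred",w2pix(m,o+rc.apply(P)).round(1).tolist())
k=cv2.inRange(cv2.cvtColor(im,cv2.COLOR_RGB2HSV),(100,10,110),(130,80,255))
c=max(cv2.findContours(k,cv2.RETR_EXTERNAL,cv2.CHAIN_APPROX_NONE)[0],key=cv2.contourArea)
print("seen",cv2.contourArea(c),cv2.approxPolyDP(c,4,True)[:,0].tolist()); print(s['force'].round(2),s['opening'],s['joints'].round(1)); where()
E
python3 chk.py w12; python3 - <<'E'
from h import *
p,q=cov(.025,.06,12); print(p,q.as_euler('xyz',degrees=True)); to(p,q); to([p[0],p[1],p[2]+.07],q)
E
```

```text
pred [[194.9, 314.2], [123.0, 125.7], [442.9, 313.8], [513.8, 125.3], [231.0, 324.8], [406.9, 324.5]]
seen 19337.0 [[241, 128], [256, 135], [253, 140], [245, 137], [244, 143], [258, 139], [258, 149], [267, 148], [265, 155], [278, 161], [266, 168], [279, 168], [273, 173], [278, 171], [275, 176], [280, 173], [284, 179], [277, 180], [276, 187], [286, 200], [295, 202], [298, 195], [307, 200], [299, 201], [304, 205], [298, 210], [305, 209], [301, 213], [306, 203], [315, 210], [307, 210], [314, 213], [304, 218], [314, 215], [319, 222], [320, 213], [324, 227], [323, 212], [330, 216], [336, 211], [327, 219], [338, 220], [343, 231], [338, 220], [342, 208], [341, 219], [350, 219], [353, 226], [361, 223], [367, 234], [362, 227], [370, 230], [371, 225], [365, 226], [364, 220], [383, 223], [383, 233], [385, 228], [392, 231], [386, 231], [386, 241], [387, 234], [393, 237], [391, 232], [397, 231], [396, 224], [403, 225], [403, 218], [404, 230], [411, 229], [405, 226], [410, 220], [421, 234], [417, 223], [429, 223], [423, 237], [430, 226], [434, 233], [439, 230], [434, 231], [435, 225], [443, 230], 
[... 201 characters left out ...]
], [481, 187], [488, 194], [484, 190], [491, 189], [507, 147], [501, 143], [510, 140], [502, 132], [512, 135], [511, 129], [510, 134], [508, 129], [293, 127], [261, 128], [260, 133], [258, 128]]
[-0.66  0.7  -2.77] 0.05869866436213997 [ -7.9  60.4  72.   87.2 -44.3  81.3 -22.4]
tongue [ -47.1 -523.8  144.2] top [  97.8 -537.3  107.7] F deck [-1.2  0.8 -2.5] open 0.0587 t 46.6
[0.50682033 0.23265589 0.33325912] [180.   -11.2    5.05]
at [ 0.5541 -0.3001  0.3623] [-1.7994e+02  1.4920e+01 -7.0000e-02] move [-0.0389 -0.5327  0.041 ] [-0.004   0.4555 -0.0904] rows 11
at [ 0.5541 -0.3001  0.3623] [-1.7994e+02  1.4920e+01 -7.0000e-02] move [-0.0569 -0.5327 -0.0266] [-0.004   0.4555 -0.0904] rows 11
```

Request:
{"fn": "carry_out", "kwargs": {
  "commands": [
    [[-0.005, -0.05, -0.0266, 0, 0.05, -0.01, 1], [-0.01, -0.1, -0.0266, 0, 0.1, -0.02, 1], [-0.015, -0.15, -0.0266, 0, 0.15, -0.03, 1], [-0.02, -0.2, -0.0266, 0, 0.2, -0.04, 1], [-0.025, -0.25, -0.0266, 0, 0.25, -0.05, 1], [-0.03, -0.3, -0.0266, 0, 0.3, -0.06, 1], [-0.036, -0.35, -0.0266, -0.001, 0.35, -0.07, 1], [-0.042, -0.4, -0.0266, -0.002, 0.4, -0.08, 1], [-0.05, -0.45, -0.0266, -0.003, 0.44, -0.09, 1], [-0.0569, -0.49, -0.0266, -0.004, 0.4555, -0.09, 1], [-0.0569, -0.515, -0.0266, -0.004, 0.4555, -0.09, 1], [-0.0569, -0.5327, -0.0266, -0.004, 0.4555, -0.09, 1]]
  ]
}}

```text
t: 47.8
ee_pos: [0.5051, 0.2358, 0.4008]
ee_rot: [179.8, -10.9, 5.3]
force: [0.2, 0.7, -3.8]
opening: 0.0581
```

Request:
{"fn": "carry_out", "kwargs": {
  "commands": [
    [[0, 0, 0, 0, 0, 0, 1], [0, 0, 0, 0, 0, 0, 1]]
  ]
}}

```text
t: 48.0
ee_pos: [0.5061, 0.2319, 0.4018]
ee_rot: [179.7, -11.0, 5.1]
force: [0.6, 0.2, -3.3]
opening: 0.0585
```

```bash
python3 - <<'E'
from h import *
s=readout.state(); print(s['joints'].round(1),s['ee_pos'],s['ee_rot']); where()
p,q=cov(.022,.05,12); to(p,q)
E
```

```text
[-70.   47.   74.3 108.3 -56.3  56.6 -58.7] [0.50611411 0.23193462 0.40181377] [179.74644843 -11.04157189   5.09078229]
tongue [ 40.3  -1.6 126.9] top [187.1  -1.3 157.7] F deck [-0.2  0.2 -3.3] open 0.0585 t 48.0
at [0.5061 0.2319 0.4018] [179.75 -11.04   5.09] move [-0.0149 -0.001   0.0776] [0.0043 0.0028 0.0007] rows 2
```

Request:
{"fn": "carry_out", "kwargs": {
  "commands": [
    [[-0.004, -0.001, 0.03, 0.004, 0.002, 0, 1], [-0.01, -0.001, 0.06, 0.004, 0.002, 0, 1], [-0.0149, -0.001, 0.0776, 0.004, 0.002, 0, 1], [-0.0149, -0.001, 0.0776, 0.004, 0.002, 0, 1], [-0.0149, -0.001, 0.0776, 0.004, 0.002, 0, 1], [-0.0149, -0.001, 0.0776, 0.004, 0.002, 0, 1]]
  ]
}}

```text
t: 48.6
ee_pos: [0.5079, 0.2321, 0.3254]
ee_rot: [-179.9, -11.4, 5.0]
force: [0.7, 0.2, -1.6]
opening: 0.0584
```

```bash
python3 chk.py w13 | grep -v seen; python3 - <<'E'
from h import *
p,q=cov(.022,.0035,12); to(p,q); p,q=cov(.022,.015,12); to(p,q)
im=grab("scene","s13")[1]; cv2.imwrite("pics/s13c.png",cv2.resize(im[100:230,300:460,::-1],None,fx=4,fy=4,interpolation=cv2.INTER_CUBIC))
E
```

```text
pred [[194.2, 315.6], [120.8, 126.1], [444.0, 315.3], [516.7, 125.6], [230.7, 326.2], [407.7, 325.9]]
[ 0.18  0.18 -2.98] 0.058778051428359845 [-64.7  48.   61.7 112.5 -61.7  44.8 -55. ]
tongue [24.9  0.  51.8] top [171.5  -0.2  83.6] F deck [-0.5  0.2 -2.9] open 0.0588 t 48.65
at [0.5079 0.2324 0.3254] [-179.9   -11.44    5.  ] move [ 0.0001 -0.0003  0.0487] [-0.0015 -0.0041 -0.0009] rows 1
at [0.5079 0.2324 0.3254] [-179.9   -11.44    5.  ] move [-0.0004 -0.0003  0.0372] [-0.0015 -0.0041 -0.0009] rows 1
```

View pics/w13.png

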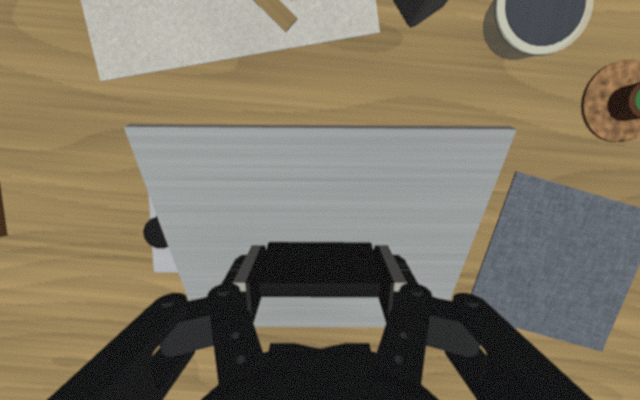

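View: the cover's top-edge corners are at (125,127) and (516,128) and the bar is square in the jaws. This is within about 3 px of prediction, with no slip. Now lower in front of the ledge gap.

Request:
{"fn": "carry_out", "kwargs": {
  "commands": [
    [[0, -0.001, 0.02, -0.0015, -0.004, 0, 1], [0, -0.001, 0.03, -0.0015, -0.004, 0, 1], [0, -0.001, 0.037, -0.0015, -0.004, 0, 1], [0, -0.001, 0.042, -0.0015, -0.004, 0, 1], [0, -0.001, 0.046, -0.0015, -0.004, 0, 1], [0, -0.001, 0.0485, -0.0015, -0.004, 0, 1], [0, -0.001, 0.0485, -0.0015, -0.004, 0, 1], [0, -0.001, 0.0485, -0.0015, -0.004, 0, 1], [0, -0.001, 0.0485, -0.0015, -0.004, 0, 1]]
  ]
}}

```text
t: 49.6
ee_pos: [0.5166, 0.235, 0.2769]
ee_rot: [-180.0, -11.1, 5.1]
force: [-0.4, -0.1, -2.7]
opening: 0.0586
```

```bash
python3 - <<'E'
from h import *
print(readout.state()['joints'].round(1)); where()
p,q=cov(.022,.003,12,.0007); to(p,q);p,q=cov(.003,.003,12,.0007); to(p,q)
E
```

```text
[-58.8  48.4  50.2 112.8 -62.1  36.2 -55.3]
tongue [20.7  1.5  3.1] top [167.5   1.5  34. ] F deck [-1.1 -0.  -2.5] open 0.0586 t 49.6
at [0.5166 0.235  0.2769] [-179.98  -11.1     5.05] move [ 0.001   0.0007 -0.0001] [-0.0004  0.0017  0.0001] rows 1
at [0.5166 0.235  0.2769] [-179.98  -11.1     5.05] move [-0.018   0.0007  0.0009] [-0.0004  0.0017  0.0001] rows 1
```

Request:
{"fn": "carry_out", "kwargs": {
  "commands": [
    [[-0.004, 0.0005, 0.0002, 0, 0, 0, 1], [-0.008, 0.0005, 0.0004, 0, 0, 0, 1], [-0.011, 0.0005, 0.0006, 0, 0, 0, 1], [-0.013, 0.0005, 0.0007, 0, 0, 0, 1], [-0.013, 0.0005, 0.0007, 0, 0, 0, 1], [-0.013, 0.0005, 0.0007, 0, 0, 0, 1]]
  ]
}}

```text
t: 50.2
ee_pos: [0.5041, 0.2333, 0.2736]
ee_rot: [-180.0, -11.1, 5.0]
force: [-0.0, 0.6, -2.0]
opening: 0.0585
```

```bash
python3 - <<'E'
from h import *
print(readout.state()['joints'].round(1)); where()
m,im=grab("wrist"); where()
p,q=cov(.003,.003,12,.0007); to(p,q)
E
```

```text
[-58.6  47.2  48.2 114.7 -62.2  33.8 -55.1]
tongue [7.6 1.  2.9] top [154.4   1.   33.9] F deck [-0.4  0.6 -2. ] open 0.0585 t 50.2
tongue [7.7 1.  2.9] top [154.5   1.   33.9] F deck [-2.3 -0.1 -2.5] open 0.0585 t 50.25
at [0.5042 0.2333 0.2736] [-179.98  -11.11    5.05] move [-0.0051  0.0002  0.    ] [-0.0004  0.0017 -0.    ] rows 1
```

Request:
{"fn": "carry_out", "kwargs": {
  "commands": [
    [[-0.002, 0, 0, 0, 0, 0, 1], [-0.004, 0, 0, 0, 0, 0, 1], [-0.005, 0, 0, 0, 0, 0, 1], [-0.006, 0, 0.0001, 0, 0, 0, 1], [-0.006, 0, 0.0001, 0, 0, 0, 1], [-0.006, 0, 0.0001, 0, 0, 0, 1]]
  ]
}}

```text
t: 50.85
ee_pos: [0.4985, 0.2328, 0.2725]
ee_rot: [-180.0, -11.1, 5.1]
force: [0.3, 0.6, -1.5]
opening: 0.0582
```

```bash
python3 - <<'E'
from h import *
where(); m,im=grab("wrist"); where()
E
```

```text
tongue [2.  1.  3.2] top [148.8   1.   34.2] F deck [-0.   0.5 -1.5] open 0.0582 t 50.85
tongue [2.  1.  3.1] top [148.7   0.9  34.1] F deck [ 0.8 -0.1 -1.2] open 0.0582 t 50.9
```

Request:
{"fn": "carry_out", "kwargs": {
  "commands": [
    [[-0.001, 0, 0, 0, 0, 0, 1], [-0.002, 0, 0, 0, 0, 0, 1], [-0.002, 0, 0, 0, 0, 0, 1], [-0.002, 0, 0, 0, 0, 0, 1]]
  ]
}}

```text
t: 51.3
ee_pos: [0.4975, 0.2328, 0.2728]
ee_rot: [-180.0, -11.3, 5.0]
force: [5.8, 0.7, 1.4]
opening: 0.0585
```

```bash
python3 - <<'E'
from h import *
where(); m,im=grab("wrist"); where()
E
```

```text
tongue [1.7 1.  3.4] top [148.4   1.   34.8] F deck [ 6.   0.2 -0. ] open 0.0585 t 51.3
tongue [1.7 1.  3.4] top [148.4   1.   34.9] F deck [ 5.9  0.6 -0.2] open 0.0582 t 51.35
```

Contact at the front stop (6 N) with the tongue about 11 mm deep, so it is under the ledge. I back off 1.5 mm and lower to find the rim.

Request:
{"fn": "carry_out", "kwargs": {
  "commands": [
    [[0.003, 0, 0.0, 0, 0, 0, 1], [0.003, 0, 0.0, 0, 0, 0, 1], [0.003, 0, 0.001, 0, 0, 0, 1], [0.003, 0, 0.002, 0, 0, 0, 1], [0.003, 0, 0.002, 0, 0, 0, 1]]
  ]
}}

```text
t: 51.85
ee_pos: [0.4994, 0.2328, 0.2704]
ee_rot: [-180.0, -11.1, 5.0]
force: [1.5, 0.7, 0.2]
opening: 0.0584
```

```bash
python3 - <<'E'
from h import *
where(); m,im=grab("wrist"); where()
print(readout.state()['joints'].round(1))
for z,ph in ((.0015,8),(.001,4),(.001,0)):
    p,q=cov(.0035,z,ph,.0007); to(p,q)
E
```

```text
tongue [2.1 0.9 1. ] top [148.9   0.8  31.8] F deck [ 1.6  0.6 -0.2] open 0.0584 t 51.85
tongue [2.1 0.9 1. ] top [148.9   0.8  31.8] F deck [ 0.4 -0.1 -1. ] open 0.0586 t 51.9
[-58.   46.6  46.6 115.4 -62.   32.3 -55.2]
at [0.4994 0.2328 0.2704] [-179.98  -11.06    5.05] move [0.0149 0.0001 0.0047] [-0.0003 -0.0673 -0.    ] rows 1
at [0.4994 0.2328 0.2704] [-179.98  -11.06    5.05] move [0.0286 0.0001 0.0116] [-0.0003 -0.1371 -0.    ] rows 1
at [0.4994 0.2328 0.2704] [-179.98  -11.06    5.05] move [0.0417 0.0001 0.0189] [-0.0003 -0.2069 -0.    ] rows 2
```

Request:
{"fn": "carry_out", "kwargs": {
  "commands": [
    [[0.0055, 0, 0.0015, 0, -0.022, 0, 1], [0.01, 0, 0.003, 0, -0.045, 0, 1], [0.0149, 0, 0.0047, 0, -0.067, 0, 1], [0.0195, 0, 0.0068, 0, -0.09, 0, 1], [0.024, 0, 0.009, 0, -0.113, 0, 1], [0.0286, 0, 0.0114, 0, -0.137, 0, 1], [0.0286, 0, 0.0114, 0, -0.137, 0, 1], [0.0286, 0, 0.0114, 0, -0.137, 0, 1]]
  ]
}}

```text
t: 52.7
ee_pos: [0.529, 0.2355, 0.2643]
ee_rot: [-180.0, -3.2, 5.0]
force: [0.5, -0.2, -2.9]
opening: 0.0586
```

```bash
python3 - <<'E'
from h import *
where(); m,im=grab("wrist"); where()
for z,ph in ((.001,1.5),(.0005,0),(-.0005,0)):
    p,q=cov(.0035,z,ph,.0007); to(p,q)
E
```

```text
tongue [2.8 1.  1. ] top [152.4   0.9  11.4] F deck [-0.2 -0.2 -3. ] open 0.0586 t 52.7
tongue [2.8 1.  1.1] top [152.5   0.9  11.5] F deck [-0.3 -0.3 -3.4] open 0.0582 t 52.75
at [0.529  0.2355 0.2645] [-179.98   -3.16    5.04] move [0.0094 0.0002 0.0033] [-0.0004 -0.043  -0.0002] rows 1
at [0.529  0.2355 0.2645] [-179.98   -3.16    5.04] move [0.0147 0.0002 0.0059] [-0.0004 -0.0692 -0.0002] rows 1
at [0.529  0.2355 0.2645] [-179.98   -3.16    5.04] move [0.0149 0.0002 0.0069] [-0.0004 -0.0692 -0.0002] rows 1
```

Request:
{"fn": "carry_out", "kwargs": {
  "commands": [
    [[0.0045, 0, 0.0016, 0, -0.021, 0, 1], [0.009, 0, 0.0033, 0, -0.043, 0, 1], [0.012, 0, 0.0047, 0, -0.057, 0, 1], [0.0143, 0, 0.0062, 0, -0.069, 0, 1], [0.0143, 0, 0.0062, 0, -0.069, 0, 1], [0.0143, 0, 0.0062, 0, -0.069, 0, 1]]
  ]
}}

```text
t: 53.35
ee_pos: [0.5439, 0.2369, 0.2599]
ee_rot: [-179.9, 0.8, 5.0]
force: [-2.8, 1.4, 4.4]
opening: 0.0584
```

```bash
python3 - <<'E'
from h import *
where(); m,im=grab("wrist"); where(); print(readout.state()['torque'],readout.state()['joints'].round(1))
E
```

```text
tongue [3.8 1.2 1. ] top [153.8   1.2   1.1] F deck [-1.5  1.6  4.9] open 0.0584 t 53.35
tongue [3.8 1.2 0.9] top [153.8   1.2   1.1] F deck [-2.1  2.1  6.3] open 0.0588 t 53.4
[-0.3279555   0.64217049 -0.17207632] [-54.   52.7  49.1 103.7 -51.9  50.2 -64.2]
```

Request:
{"fn": "carry_out", "kwargs": {
  "commands": [
    [[-0.0005, 0, 0.0015, 0, -0.005, 0, 1], [-0.0005, 0, 0.0015, 0, -0.005, 0, 1], [-0.0005, 0, 0.0015, 0, -0.005, 0, 1]]
  ]
}}

```text
t: 53.7
ee_pos: [0.5443, 0.2368, 0.2599]
ee_rot: [-179.9, 0.9, 5.0]
force: [-3.4, 1.1, 13.2]
opening: 0.0583
```

```bash
python3 - <<'E'
from h import *
where(); print(readout.state()['torque'])
E
```

```text
tongue [3.7 1.2 1.1] top [153.7   1.1   0.9] F deck [ 0.   1.4 13.6] open 0.0583 t 53.7
[-0.37199188  0.7251234  -0.17662339]
```

Firmly seated (13.6 N, no further travel). Release and retreat upward.

Request:
{"fn": "carry_out", "kwargs": {
  "commands": [
    [[0, 0, 0, 0, 0, 0, 0.1], [0, 0, 0, 0, 0, 0, 0.1], [0, 0, 0, 0, 0, 0, 0.1], [0, 0, 0, 0, 0, 0, 0.1], [0, 0, -0.02, 0, 0, 0, 0.1], [0, 0, -0.06, 0, 0, 0, 0.1], [0, 0, -0.1, 0, 0, 0, 0.1], [0, 0, -0.13, 0, 0, 0, 0.1], [0, 0, -0.13, 0, 0, 0, 0.1], [0, 0, -0.13, 0, 0, 0, 0.1]]
  ]
}}

```text
t: 54.7
ee_pos: [0.5459, 0.2371, 0.3881]
ee_rot: [-179.9, 1.0, 5.1]
force: [-0.4, 0.5, -1.1]
opening: 0.0766
```

```bash
python3 - <<'E'
from h import *
m,im=grab("wrist","w14"); print(m['xyz'],m['orientation'],find("plunger_top","wrist"),find("cover","wrist"))
# predicted corners of the shut cover at deck x 77
def px(P): return w2pix(m,OD+RD.apply(np.array(P)/1e3)).round(1).tolist()
print("cover top corners",px([[153.7,88,6],[153.7,-88,6]]),"plate front",px([[17.7,88,6],[17.7,-88,6]]),"ledge edge",px([[12,98,16],[12,-98,16]]))
cv2.imwrite("pics/w14c.png",cv2.resize(im[60:360,120:520,::-1],None,fx=2,fy=2,interpolation=cv2.INTER_CUBIC))
print(readout.state()['joints'].round(1)); print(pose()[0])
E
```

```text
[0.62509767 0.24430043 0.35597951] [-1.89497492e+01  4.94599187e-02 -8.49725339e+01] [(0.83, [0.5321, 0.3598, 0.0985])] [(0.66, [0.5563, 0.2376, 0.0868])]
cover top corners [[220.3, 116.2], [421.6, 116.1]] plate front [[243.2, 235.9], [398.2, 235.9]] ledge edge [[232.9, 245.7], [408.4, 245.7]]
[-57.9  44.7  57.3  97.7 -41.8  63.  -72. ]
[0.54547823 0.23715783 0.38646772]
```

View pics/w14.png

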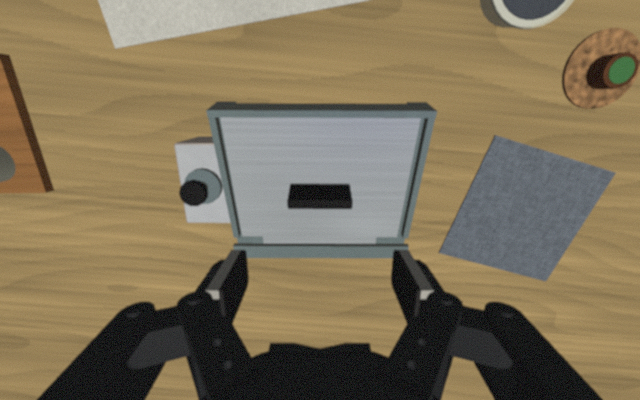

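The cover lies flush between the guides (corners near (218,117) and (424,117)), with the tongue side under the ledge at row 245. The plunger cap is at (194,193). Now press it with closed fingers.

```bash
python3 - <<'E'
from h import *
m=cams.camera_model("wrist"); print(pix2w(m,[194,193],.096))
to([.5317,.3602,.30],[180,0,5])
E
```

```text
[[0.5318654  0.35649963 0.096     ]]
at [0.5455 0.2372 0.3865] [179.99   1.15   5.06] move [-0.0011 -0.1238  0.0865] [0.0001 0.0201 0.001 ] rows 4
```

Request:
{"fn": "carry_out", "kwargs": {
  "commands": [
    [[0, -0.05, 0, 0, 0.02, 0, 1], [0, -0.09, 0, 0, 0.02, 0, 1], [-0.001, -0.123, 0, 0, 0.02, 0, 1], [-0.001, -0.123, 0, 0, 0.02, 0, 1], [-0.001, -0.123, 0.04, 0, 0.02, 0, 1], [-0.001, -0.123, 0.075, 0, 0.02, 0, 1], [-0.001, -0.123, 0.085, 0, 0.02, 0, 1], [-0.001, -0.123, 0.085, 0, 0.02, 0, 1], [-0.001, -0.123, 0.085, 0, 0.02, 0, 1], [-0.001, -0.123, 0.085, 0, 0.02, 0, 1]]
  ]
}}

```text
t: 55.85
ee_pos: [0.5336, 0.3591, 0.3049]
ee_rot: [-179.9, -0.3, 5.0]
force: [1.0, -0.5, -0.4]
opening: -0.0001
```

```bash
python3 - <<'E'
from h import *
s=readout.state(); print(s['joints'].round(1),s['opening'],s['force'])
to([.5317,.3595,.270],[180,0,5])
m,im=grab("wrist"); print(find("plunger_top","wrist"))
E
```

```text
[-64.5  53.2  53.3  94.4 -49.   58.2 -79.8] -8.853424800424734e-05 [ 1.02220039 -0.45843696 -0.39346841]
at [0.5336 0.3591 0.3049] [-179.92   -0.3     5.03] move [-0.002  -0.0005  0.0348] [-0.0013 -0.0053  0.0006] rows 1
[(0.69, [0.5379, 0.3654, 0.0965])]
```

Request:
{"fn": "carry_out", "kwargs": {
  "commands": [
    [[-0.0015, -0.0005, 0.015, -0.001, -0.005, 0, 1], [-0.0015, -0.0005, 0.025, -0.001, -0.005, 0, 1], [-0.0015, -0.0005, 0.03, -0.001, -0.005, 0, 1], [-0.0015, -0.0005, 0.035, -0.001, -0.005, 0, 1], [-0.0015, -0.0005, 0.04, -0.001, -0.005, 0, 1], [-0.0015, -0.0005, 0.04, -0.001, -0.005, 0, 1], [-0.0015, -0.0005, 0.04, -0.001, -0.005, 0, 1]]
  ]
}}

```text
t: 56.65
ee_pos: [0.5308, 0.3596, 0.2632]
ee_rot: [180.0, 0.2, 5.1]
force: [-4.1, -0.5, 5.1]
opening: 0.0002
```

Request:
{"fn": "carry_out", "kwargs": {
  "commands": [
    [[0, 0, 0.003, 0, 0, 0, 1], [0, 0, 0.006, 0, 0, 0, 1], [0, 0, 0.009, 0, 0, 0, 1], [0, 0, 0.011, 0, 0, 0, 1], [0, 0, 0.0125, 0, 0, 0, 1], [0, 0, 0.0125, 0, 0, 0, 1], [0, 0, 0.0125, 0, 0, 0, 1], [0, 0, 0.0125, 0, 0, 0, 1], [0, 0, 0.0125, 0, 0, 0, 1]]
  ]
}}

```text
t: 57.55
ee_pos: [0.5311, 0.3592, 0.2552]
ee_rot: [-179.9, 0.2, 5.1]
force: [-12.2, -2.6, 31.9]
opening: -0.0
```

Request:
{"fn": "carry_out", "kwargs": {
  "commands": [
    [[0, 0, 0, 0, 0, 0, 1], [0, 0, 0, 0, 0, 0, 1], [0, 0, 0, 0, 0, 0, 1], [0, 0, 0, 0, 0, 0, 1]]
  ]
}}

```text
t: 57.95
ee_pos: [0.5312, 0.3592, 0.2553]
ee_rot: [-179.9, 0.2, 5.1]
force: [-11.9, -2.4, 31.6]
opening: 0.0
```

Request:
{"fn": "carry_out", "kwargs": {
  "commands": [
    [[0, 0, -0.01, 0, 0, 0, 1], [0, 0, -0.03, 0, 0, 0, 1], [0, 0, -0.08, 0, 0, 0, 1], [0, 0, -0.13, 0, 0, 0, 1], [0, -0.03, -0.16, 0, 0, 0, 0.5], [0, -0.03, -0.16, 0, 0, 0, 0.5], [0, -0.03, -0.16, 0, 0, 0, 0.5]]
  ]
}}

```text
t: 58.65
ee_pos: [0.5289, 0.3903, 0.4109]
ee_rot: [-180.0, 0.1, 5.1]
force: [0.1, -0.7, -0.8]
opening: 0.0422
```

```bash
python3 - <<'E'
from h import *
m,im=grab("top","t15"); print("med",find("medallion","top"),"pad",find("pad","top"),"pl",find("plunger_top","top"),"cov",find("cover","top"))
m2,im2=grab("scene","s15"); print("cov",find("cover","scene"),"pl",find("plunger_top","scene"),"med",find("medallion","scene"))
a=cv2.resize(im[140:300,120:520,::-1],None,fx=2,fy=2); b=cv2.resize(im2[110:280,240:440,::-1],None,fx=2,fy=2)
c=np.zeros((320+340,800,3),np.uint8)[:600]; c[:320]=a; b=cv2.resize(im2[120:260,240:440,::-1],(400,280)); c[320:600,:400]=b
w=grab("wrist","w15")[1]; c[320:570,400:]=cv2.resize(w[:,:,::-1],(400,250)); cv2.imwrite("pics/fin.png",c)
E
```

```text
med [(0.5, [0.6792, -0.0718, 0.0278])] pad [(0.95, [0.6907, -0.0749, -0.0016]), (0.58, [0.5467, 0.2362, 0.0863])] pl [(0.56, [0.5329, 0.3585, 0.0963])] cov [(0.75, [0.5491, 0.2388, 0.0861])]
cov [(0.68, [0.5444, 0.2218, 0.0867])] pl [(0.65, [0.5323, 0.3504, 0.0954]), (0.16, [0.7798, 0.1463, 0.0687])] med [(0.76, [0.6961, -0.0776, 0.0277]), (0.33, [0.5892, 0.1954, 0.0831])]
```

```bash
python3 - <<'E'
from h import *
m,im=grab("top"); print(blobs(im,m,*GREEN,.026,20),[w2pix(m,OD+RD.apply([[.152,.088,.005],[.152,-.088,.005],[.016,.088,.005],[.016,-.088,.005]])).round(0).tolist()])
k=cv2.inRange(cv2.cvtColor(im,cv2.COLOR_RGB2HSV),(100,8,140),(135,80,255)); k[:,:170]=0;k[:,290:]=0;k[:170]=0;k[280:]=0
c=max(cv2.findContours(k,cv2.RETR_EXTERNAL,cv2.CHAIN_APPROX_NONE)[0],key=cv2.contourArea); print(cv2.contourArea(c),cv2.boxPoints(cv2.minAreaRect(c)).round(0).tolist())
s=readout.state(); print(s['t'],s['force'])
print(workorder.job_done())
E
```

```text
[(94, [358.9, 167.8], [0.684, -0.0729, 0.026]), (20, [16.4, 215.2], [0.5614, 0.744, 0.026]), (35, [88.9, 223.3], [0.5442, 0.5675, 0.026]), (37, [83.8, 243.6], [0.4961, 0.5773, 0.026])] [[[179.0, 197.0], [258.0, 191.0], [187.0, 255.0], [264.0, 250.0]]]
4453.5 [[180.0, 197.0], [258.0, 191.0], [263.0, 253.0], [184.0, 258.0]]
59.2 [0.32616767 0.21530185 0.55843779]
the job is handed in; nothing more can be done
None
```

I did every step of the task and handed the job in at t = 59 s of the 192 s allowed. The hand-in gives no verdict, so the checks below are my own.

**Medallion:** it stands face up on the cork pad, within about 3 mm of its middle. The last top-camera measurement still puts it there.

**Pendants:** all four lie flat and face up on the chamber floor, not stacked. I confirmed this in a picture before closing the cover. One was knocked aside inside the chamber, so I moved the next drop spot to leave room.

**Cover:** the first grip tilted the arm into its joint limits, so I set the cover down and gripped its bar by the ends with the tool tilted. The tongue met the front stop under the ledge. The cover then swung down freely and seated at 13.6 N with no further travel. A wrist picture showed it flush between the guides. In the last top image its outline matches the expected shut position within about 4 pixels.

**Plunger:** I pressed it only after the cover was shut, to a hard stop at 32 N (the spring alone needs 9 N), and held it for more than 0.4 s. The arm positions suggest a stroke of about 13 mm, but that is uncertain by about 2 mm. After release the cap reads about 96 mm high again.

**Not confirmed or in disagreement:**
- My final picture could not be viewed because the limit of 16 was reached, so the last check was by numbers only.
- The scene camera read some positions 10 to 15 mm off from the top and wrist cameras. I trusted those two instead.
- I did not re-measure the cups and the bottle at the end. I never worked near them and felt no contact.

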